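# Load a spring magazine with disc blanks

### The job

Load the spring magazine: swing its yellow cover lever fully open, put in the red end-of-stack disc first and then every solid aluminium blank that lies on the bench, pressing each one down against the spring until it has snapped under the two catches. Then set the cover lever to the green feed mark at 30 degrees, so that the cover stands squarely over the stack, and let go.

Things in the scene. Friction and masses are not known exactly. Their poses are not given: they have to be found in the camera images.
- magazine: Spring magazine for discs, fixed to the bench, place and yaw vary. Origin: on the bench, on the well's vertical axis; z up, x from the well to the lever's pivot. Grey base plate 140 x 96 x 12 mm; four upright steel guide rods, 10 mm thick with tapered tips, 105 mm tall, round a well for 50 mm discs (1 mm play each side); sprung brass follower in it. The +y and -y sides are open over 40 mm for fingers.
- mouth (a point): on the well's axis, 81 mm above the bench, level with the flat undersides of the two spring catches. Axes as the magazine's. Set down between the rods, a disc rests on the catches' bevels, its underside about 8 mm above this point; pressed in its middle till its top is 1 to 4 mm below this point it is caught and stays, its centre 5 mm below it; the next disc sends it 10 mm deeper.
- catch_front (a joint): how far the front catch (at the well's -x side; another at +x) is pushed out by a passing disc, m: 0 at rest, reaching 4 mm over the disc's rim, bevelled above, flat below; it springs back once the disc is below. Pushing a disc past both and down against the follower takes 5 to 20 N. The well takes six discs.
- cover_lever (a joint): angle of the yellow cover lever, rad; end stops at 0 and 2.3. Grows clockwise seen from above, as the cover leaves the well towards the magazine's +y. At 0.524 (30 degrees, green feed mark) the cover stands exactly over the well, the lever pointing along the magazine's -x; above 1.95 it is fully open and clear of the well. Friction holds it where it is left (about 1 N at the pin).
- lever_pivot (a point): the lever's pivot axis, 66 mm from the well's axis along the magazine's +x, at the underside of the lever (108 mm above the bench). The lever is 5 mm thick: its round cover plate (58 mm across) is centred 66 mm from the pivot, its pin 122 mm.
- lever_pin (a point): middle of the upright black grip pin on the lever's outer end, 14 mm thick, 45 mm tall from the lever's top face (this point is 22 mm above that face and 22 mm below the pin's top), 122 mm from the pivot.
- follower (a joint): how far the sprung brass follower in the well is pressed down, m: 0 when empty (its top 1 mm below the catches), about 0.009 with one disc under the catches and 0.010 more for each further one; spring force 3 N at 0, 9 N at 0.06. It cannot go below 0.065.
- red_disc_center (a point): the red end-of-stack disc, 50 mm across, 10 mm thick, about 50 g, lying flat; this point is its centre, half-way up; z is its axis.
- blank_1_center (a point): a bare aluminium blank (solid but for a dark centre dot), the same size as the red disc (50 mm across, 10 mm thick, about 50 g); its centre, half-way up; z is its axis. Three to five blanks lie on the bench; one that is absent reads None.
- blank_2_center (a point): a bare aluminium blank (solid but for a dark centre dot), the same size as the red disc (50 mm across, 10 mm thick, about 50 g); its centre, half-way up; z is its axis. Three to five blanks lie on the bench; one that is absent reads None.
- blank_3_center (a point): a bare aluminium blank (solid but for a dark centre dot), the same size as the red disc (50 mm across, 10 mm thick, about 50 g); its centre, half-way up; z is its axis. Three to five blanks lie on the bench; one that is absent reads None.
- blank_4_center (a point): a bare aluminium blank (solid but for a dark centre dot), the same size as the red disc (50 mm across, 10 mm thick, about 50 g); its centre, half-way up; z is its axis. Three to five blanks lie on the bench; one that is absent reads None.
- blank_5_center (a point): a bare aluminium blank (solid but for a dark centre dot), the same size as the red disc (50 mm across, 10 mm thick, about 50 g); its centre, half-way up; z is its axis. Three to five blanks lie on the bench; one that is absent reads None.
- cup_a_center (a point): a ceramic torch cup, 18 mm across, 42 mm tall, standing near the discs; not part of the job; its centre, half-way up.
Things that resemble listed ones, but are neither listed nor needed, are in the scene too. Leave any blue or turquoise look-alike of the part that bears blank_5_center alone.

How it is judged:
By the outcome, as a careful person would: the job done as asked, in the order asked, and still so for the second after the job is handed in, with the robot touching nothing.
Of blank_1, blank_2, blank_3, blank_4, blank_5 only 3 to 5 are there at a start; the rules pass over those that are not, and their reading is None.
At some moment in a run one of red_disc, blank_1, blank_2, blank_3, blank_4, blank_5 may be knocked a few centimetres aside while the robot is not near it.
Once in a run the grip may slacken for a moment while it holds something.
It also fails if it takes over 210 s, if anything falls off the work surface, if the arm or the gripper's body presses on something with over 40 N, if the wrist force passes 120 N, or if a joint passes its speed limit or range.

### The arm

A 6-joint arm with a two-finger parallel gripper is mounted at the origin on a cart in front of the work surface, level with it; the furniture and walls round the work are solid. World frame = base frame: x ahead of the robot, y to its left, z up, the work surface at z = 0. Lengths are in m, angles in rad, forces in N, time in s.
With the tool pointing down it reaches from about 0.25 to 0.775 m from the base axis. Payload 4 kg.
Tool frame: the origin (TCP) lies on the centre line of the jaws, within the pads' length; the fingertips stand 14 mm ahead of it and the grasp point (between the pads) lies 5 mm behind it (robot.tcp_to_tips is the distance from the TCP to the fingertips, in m); z points along the fingers, y is the line along which they close (so a half turn about z gives the same grasp; the last joint's range is limited). The gripper opens to 94 mm and grips with 3 to 60 N. Pads are 16 mm wide; open, the fingers measure 119 mm over their backs; the gripper's body (75 mm by 177 mm) begins 78 mm behind the grasp point.
Start: joints at [-1.339, 0.087, 1.371, -0, 1.684, -0.103], TCP at [0.181, -0.519, 0.22] pointing down, gripper open.
Joint ranges: [-3.1, 3.1], [-0.76, 2.03], [0.27, 2.55], [-1.08, 4.22], [0.17, 2.65], [-2.57, 2.57]. Speed limits (rad/s): [2.79, 2.79, 3.14, 3.14, 3.14, 3.14].

### API

Orientations are given as [roll, pitch, yaw] about the fixed x, y, z axes, in that order (R = Rz(yaw) Ry(pitch) Rx(roll)).
In Python, from bench import robot gives the robot as it stands.
- The arm moves only by the tool carry_out, never from a script. Its argument "increments" is a list of rows, each a list of 3 entries, a list of its own where there are three numbers: the closure in counts, from 0 (fully open) to 255 (shut), then the shift along the tool's x, y, z in mm, then the turn about the tool's z in degrees. In form: [[fingers, [dx, dy, dz], twist], ...]. A call has 1 to 8 rows; each row shifts and turns the commanded pose from where the row before left it, along the tool's axes as they then stand; what a row does not reach is not made up. A row lasts 1/10 s, in which the tool goes at most 50 mm and 8.59 degrees, less where a joint would pass 70% of its speed; a pose out of reach is approached as far as the arm can. A call with a gripper value outside its range is refused whole. The fingers move at their own pace and stop on an object; the grip force is fixed at half the most. Time passes only in rows, so rows that do not move let the fingers close. It gives the time, the measured TCP pose, the force, the opening and the grip force at its end, in the units of the state.
- robot.get_obs(): the state, without advancing time (a new reading comes with each control period).
- robot.snapshot(name): name is "scene" or "top" or "wrist"; returns the picture (384x512x3 uint8, blue, green, red); there is no depth.
- robot.get_calibration(name): a dict with "vfov" (degrees; the focal length in pixels is half the picture's height over the tangent of half this angle, whatever the lens; pixels are square), "cx", "cy" (the principal point, pixels), "T" (4x4, takes a point from camera to world coordinates). Camera axes: x right, y down, z forward; pixel columns grow to the right and rows downward; lengths in m; the calibration is good to about 2 mm. A picture is of the moment at which its call begins: read the wrist's pose just before it. get_calibration takes no time and is no camera call; for the wrist camera it gives the pose at the moment of the call.
- robot.close_job(): hands the job in; it is judged then, once.
The state is a dict: "time": time; "joint_positions": joint angles; "qvel": joint speeds; "joint_torque": joint torques, N m; "tool_pos": TCP position; "ee_rot": TCP orientation; "wrist_force": force on the tool from outside, world axes, zero at the start; "wrist_torque": the same for the moment, N m; "width": finger opening in m; "finger_force": force on a finger pad.
Only numpy, scipy, OpenCV 4.12 (cv2) and the standard library are available. Lean on these libraries where they do the work, as an engineer would, in place of code of your own. Each camera call takes 0.05 s, during which the arm holds its last target. There are 200 camera calls.

## Working session

There is one attempt and no reset: what is moved stays moved. The work goes in short steps, Python scripts to look and compute and a tool call to move; the robot and the scene stay as the last step left them, time stands still between calls to the robot, and variables do not carry over. Pictures are saved under pics/ and viewed, at most 14 in all, crops included, and the job is handed in when it is done.

Besides the shell and the picture viewer there is one more tool, called after "Call:" by a JSON object that holds its "method" and its "body", one argument or row to a line. carry_out: Moves the arm, as the interface text tells. Its arguments: {"type":"object","properties":{"increments":{"type":"array","items":{"type":"array"}}},"required":["increments"]}

```bash
mkdir -p pics; ls; cat > h.py <<'E'
import numpy as np, cv2
from bench import robot
def snap(cam,name):
    C=robot.get_calibration(cam); im=robot.snapshot(cam); cv2.imwrite(f'pics/{name}.png',im); np.savez(f'pics/{name}.npz',**{k:np.array(C[k]) for k in('vfov','cx','cy','T')}); return im,C
def load(name): return cv2.imread(f'pics/{name}.png'),np.load(f'pics/{name}.npz')
def p2w(C,u,v,z):
    f=192/np.tan(np.radians(float(C['vfov']))/2); T=np.array(C['T'])
    d=T[:3,:3]@np.array([(u-C['cx'])/f,(v-C['cy'])/f,1]); o=T[:3,3]; return (o+d*(z-o[2])/d[2])
def w2p(C,p):
    f=192/np.tan(np.radians(float(C['vfov']))/2); T=np.array(C['T'])
    q=T[:3,:3].T@(np.array(p)-T[:3,3]); return np.array([C['cx']+f*q[0]/q[2],C['cy']+f*q[1]/q[2]])
E
python3 - <<'E'
from h import *
print(robot.get_obs(), robot.get_calibration('top'),robot.get_calibration('scene'),robot.get_calibration('wrist'))
a,_=snap('top','top0'); b,_=snap('scene','scene0')
cv2.imwrite('pics/top0b.png',cv2.resize(a,(800,600),interpolation=cv2.INTER_CUBIC))
E
```

```text
pics
{'time': 0.0, 'joint_positions': array([-1.33909548e+00,  8.78953176e-02,  1.37226868e+00,  3.37120855e-06,
        1.68360140e+00, -1.03086550e-01]), 'qvel': array([-0.00075335, -0.00115852,  0.00111718, -0.00042907, -0.00085534,
       -0.00201768]), 'joint_torque': array([ 5.45487710e-04, -3.40183353e+01, -3.02425432e+01,  7.17661553e-02,
        3.29559669e-02, -1.55294838e-04]), 'tool_pos': array([ 0.18059354, -0.51894251,  0.21832946]), 'ee_rot': array([-3.13943179e+00, -2.26916650e-04,  3.34787523e-01]), 'wrist_force': array([0.87282765, 0.13219473, 0.34034072]), 'wrist_torque': array([-0.01743799,  0.01106254,  0.0466599 ]), 'finger_force': 0.0, 'width': 0.09411507868263173} {'vfov': 54.22326756734435, 'cx': 257.60472937949294, 'cy': 187.60077634290894, 'T': array([[ 0.00752039, -0.98149709,  0.19132934,  0.32384989],
       [-0.99973644, -0.00322938,  0.02272933, -0.14263636],
       [-0.02169089, -0.19144984, -0.98126269,  1.04093291],
       [ 0.        ,  0.        ,  0.        ,  1.        ]])} {'vfov': 46.23789098337573, 'cx': 259.20877211600987, 'cy': 194.5401304478202, 'T': array([[-0.63535528, -0.54964988,  0.54241007, -0.14106036],
       [-0.77221845,  0.45361849, -0.44486956,  0.38127454],
       [-0.00152474, -0.70150928, -0.71265868,  0.92453278],
       [ 0.        ,  0.        ,  0.        ,  1.        ]])} {'vfov': 58.86879826791851, 'cx': 254.04868076120127, 'cy': 185.10226778897956, 'T': array([[ 0.32802973, -0.90651531, -0.26575645,  0.25790377],
       [-0.94466527, -0.31537787, -0.09024591, -0.4927335 ],
       [-0.0020044 ,  0.28065423, -0.95980685,  0.38279094],
       [ 0.        ,  0.        ,  0.        ,  1.        ]])}
```

View pics/top0b.png

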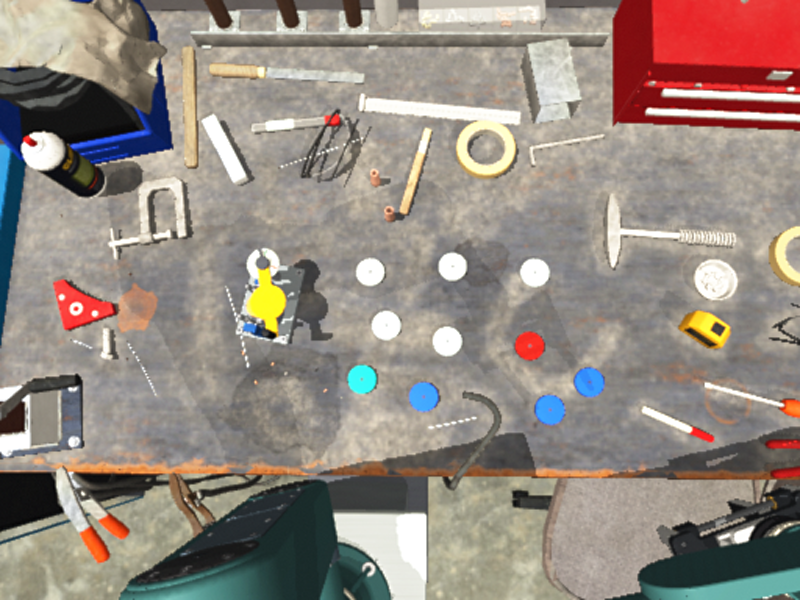

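View pics/scene0.png

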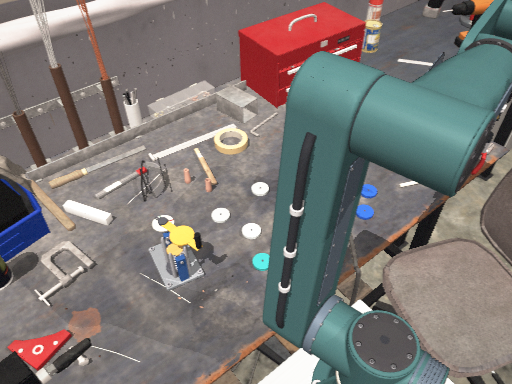

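```bash
python3 - <<'E'
from h import *
a,C=load('top0'); b,_=load('scene0')
A=cv2.resize(a[150:240,140:230],(400,400),interpolation=cv2.INTER_CUBIC)
B=cv2.resize(b[200:290,140:230],(400,400),interpolation=cv2.INTER_CUBIC)
D=cv2.resize(a[155:275,215:395],(800,533),interpolation=cv2.INTER_CUBIC)
cv2.imwrite('pics/c1.png',np.hstack([A,B])); cv2.imwrite('pics/c2.png',D)
E
```

```text
(no output)
```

View pics/c1.png

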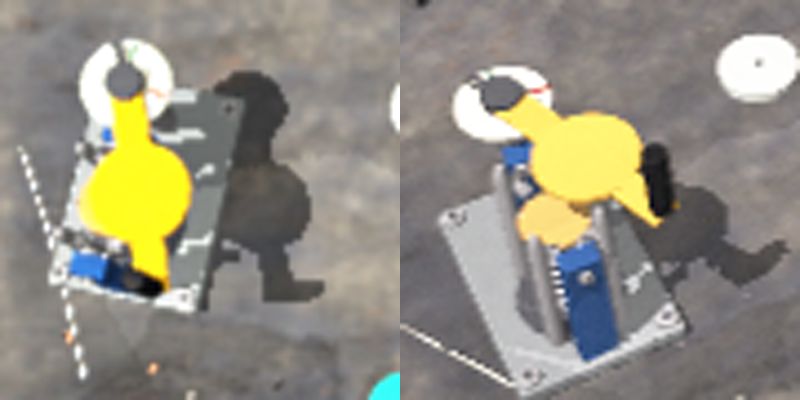

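View pics/c2.png

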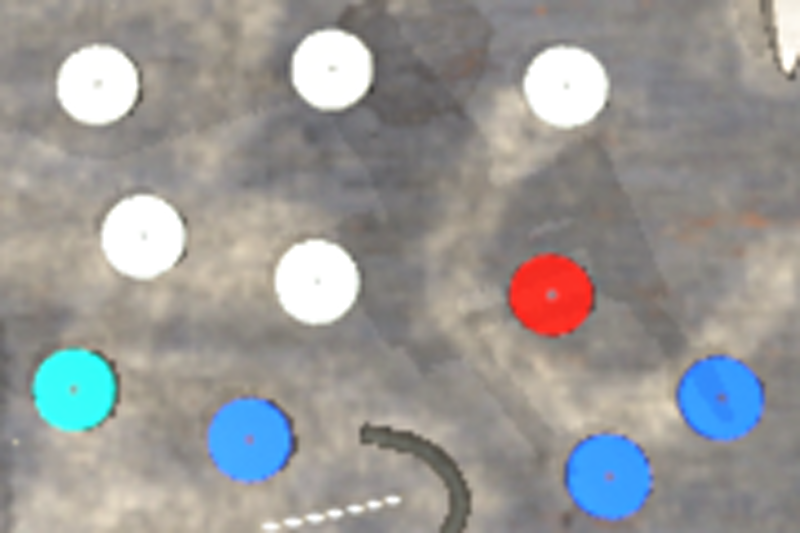

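```bash
cat >> h.py <<'E'
def discs(im,C,z=0.010,amin=150):
    hsv=cv2.cvtColor(im,cv2.COLOR_BGR2HSV); out=[]
    for nm,m in (('red',((hsv[...,0]<6)|(hsv[...,0]>174))&(hsv[...,1]>180)&(hsv[...,2]>150)),('white',(hsv[...,1]<40)&(hsv[...,2]>215))):
        m=cv2.morphologyEx(m.astype(np.uint8),cv2.MORPH_CLOSE,np.ones((3,3)))
        for c in cv2.findContours(m,cv2.RETR_EXTERNAL,cv2.CHAIN_APPROX_NONE)[0]:
            a=cv2.contourArea(c)
            if a<amin or len(c)<8: continue
            w=np.array([p2w(C,*p[0],z)[:2] for p in c],np.float32)
            (x,y),r=cv2.minEnclosingCircle(w)
            if .021<r<.030 and cv2.contourArea(w)>.8*np.pi*r*r: out.append((nm,round(x,4),round(y,4),round(r,4)))
    return out
def tool_delta(p,yaw=None):
    o=robot.get_obs(); y=o['ee_rot'][2]; d=np.array(p)-o['tool_pos']
    print('tcp',o['tool_pos'].round(4),'rot',np.degrees(o['ee_rot']).round(1),'t',round(o['time'],2),'w',round(o['width'],4),'F',o['wrist_force'].round(1))
    c,s=np.cos(y),np.sin(y)
    r=np.array([c*d[0]+s*d[1], s*d[0]-c*d[1], -d[2]])*1000
    print('delta tool mm',r.round(1),'twist',None if yaw is None else round(float(-np.degrees((yaw-y+np.pi)%(2*np.pi)-np.pi)),1))
    return r
E
python3 - <<'E'
from h import *
a,C=load('top0')
for d in discs(a,C): print(d)
f=90/400
for u,v,z in((125,78,.113),(140,195,.113),(145,285,.113),(240,100,.012),(195,310,.012),(52,278,.012)):
    print(p2w(C,140+u*f,150+v*f,z).round(3))
tool_delta([.40,.10,.30],0)
E
```

```text
('red', 0.4332, -0.3409, 0.025)
('white', 0.44, -0.1968, 0.0256)
('white', 0.4672, -0.0888, 0.0261)
('white', 0.5651, -0.0588, 0.0254)
('white', 0.5751, -0.2074, 0.0255)
[0.556 0.109 0.113]
[0.488 0.096 0.113]
[0.437 0.091 0.113]
[0.567 0.062 0.012]
[0.433 0.084 0.012]
[0.453 0.175 0.012]
tcp [ 0.1806 -0.519   0.2185] rot [-179.9   -0.    19.2] t 0.1 w 0.0939 F [0.8 0.7 0.5]
delta tool mm [ 410.6 -512.6  -81.5] twist 19.2
```

Call:
{"method": "carry_out", "body": {
  "increments": [
    [0,[34,-35.6,-6],0],
    [0,[34,-35.6,-6],0],
    [0,[34,-35.6,-6],0],
    [0,[34,-35.6,-6],0],
    [0,[34,-35.6,-6],0],
    [0,[34,-35.6,-6],0],
    [0,[34,-35.6,-6],0],
    [0,[34,-35.6,-6],0]
  ]
}}

```text
time: 0.9
tool_pos: [0.3442, -0.1591, 0.2674]
ee_rot: [3.142, -0.0, 0.334]
wrist_force: [0.7, -0.3, 0.1]
width: 0.0941
finger_force: 0.0
```

Call:
{"method": "carry_out", "body": {
  "increments": [
    [0,[34,-35.6,-6],0],
    [0,[34,-35.6,-6],0],
    [0,[34,-35.6,-6],0],
    [0,[34,-35.6,-6],0],
    [0,[34,-35.6,-6],0],
    [0,[34,-35.6,-6],0],
    [0,[0,0,0],8],
    [0,[0,0,0],8]
  ]
}}

```text
time: 1.7
tool_pos: [0.4666, 0.1094, 0.3025]
ee_rot: [3.141, 0.002, 0.054]
wrist_force: [-0.3, -0.4, 0.1]
width: 0.0939
finger_force: 0.0
```

Call:
{"method": "carry_out", "body": {
  "increments": [
    [0,[0,0,0],8],
    [0,[0,0,0],5],
    [0,[0,0,0],0],
    [0,[0,0,0],0]
  ]
}}

```text
time: 2.1
tool_pos: [0.4664, 0.1076, 0.3031]
ee_rot: [3.141, 0.001, -0.169]
wrist_force: [-0.2, 0.5, -0.4]
width: 0.0939
finger_force: 0.0
```

```bash
python3 - <<'E'
from h import *
tool_delta([.47,.11,.3])
a,C=snap('wrist','w1'); print(robot.get_obs()['joint_positions'].round(2))
t,_=snap('top','top1'); print(discs(t,_))
cv2.imwrite('pics/w1b.png',cv2.resize(a,(800,600),interpolation=cv2.INTER_CUBIC))
E
```

```text
tcp [0.4664 0.1076 0.3031] rot [180.    0.   -9.7] t 2.1 w 0.0939 F [-0.2  0.5 -0.4]
delta tool mm [ 3.2 -2.9  3.1] twist None
[ 0.11 -0.07  1.37 -0.    1.85  1.85]
[('red', 0.4326, -0.3412, 0.0251), ('white', 0.44, -0.1965, 0.0254), ('white', 0.466, -0.0884, 0.0248), ('white', 0.5644, -0.3554, 0.0258), ('white', 0.565, -0.0588, 0.0255), ('white', 0.5762, -0.2075, 0.025)]
```

View pics/w1b.png

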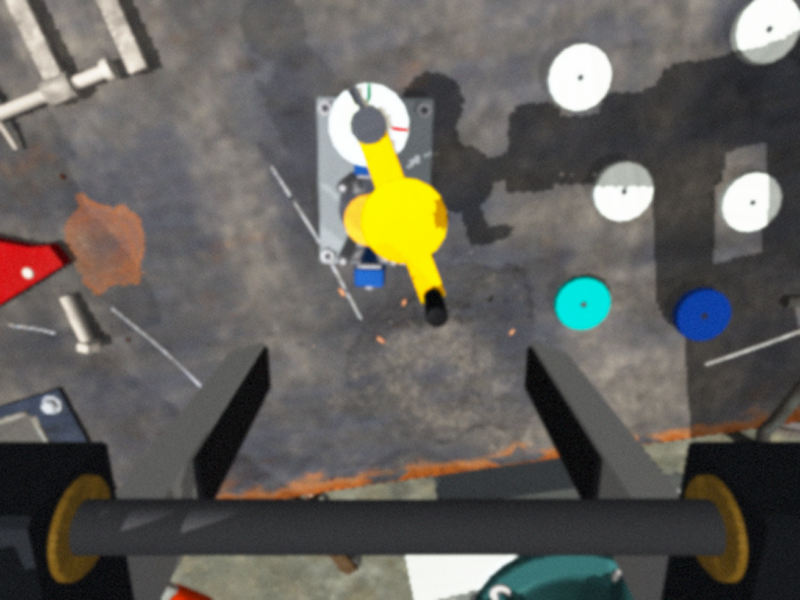

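```bash
python3 - <<'E'
from h import *
a,C=load('w1'); s=.64
P=lambda u,v,z:p2w(C,u*s,v*s,z)
hsv=cv2.cvtColor(a,cv2.COLOR_BGR2HSV); m=((abs(hsv[...,0].astype(int)-28)<6)&(hsv[...,1]>170)&(hsv[...,2]>150)).astype(np.uint8)
m=cv2.morphologyEx(m,cv2.MORPH_OPEN,np.ones((15,15)))
c=max(cv2.findContours(m,0,1)[0],key=cv2.contourArea)
w=np.array([P(p[0][0]/s,p[0][1]/s,.113)[:2] for p in c],np.float32); cov=cv2.minEnclosingCircle(w); print('cover',cov)
piv=P(369,125,.115);pt=P(435,312,.158)
print('piv',piv,'pintop',pt,'d',np.linalg.norm((pt-piv)[:2]),np.linalg.norm(np.array(cov[0])-piv[:2]))
v=np.array([[318,97],[434,97],[318,264]])
q=[P(*k,.012) for k in v]; print(np.round(q,4)); 
e=q[0]-q[2]; print(np.degrees(np.arctan2(e[1],e[0])),np.linalg.norm(e)); e=q[0]-q[1]; print(np.degrees(np.arctan2(e[1],e[0]))-90,np.linalg.norm(e))
A=cv2.resize(a[50:220,190:310],(424,600),interpolation=cv2.INTER_CUBIC);cv2.imwrite('pics/c3.png',A)
E
```

```text
cover ((0.4983271062374115, 0.09887200593948364), 0.047478172928094864)
piv [0.55503467 0.10987528 0.115     ] pintop [0.43929209 0.08810157 0.158     ] d 0.1177728224416416 0.05776520843020851
[[0.5855 0.1512 0.012 ]
 [0.5697 0.059  0.012 ]
 [0.45   0.1804 0.012 ]]
-12.13544758640597 0.13864962076718115
-9.740211642422153 0.09362545545580502
```

View pics/c3.png

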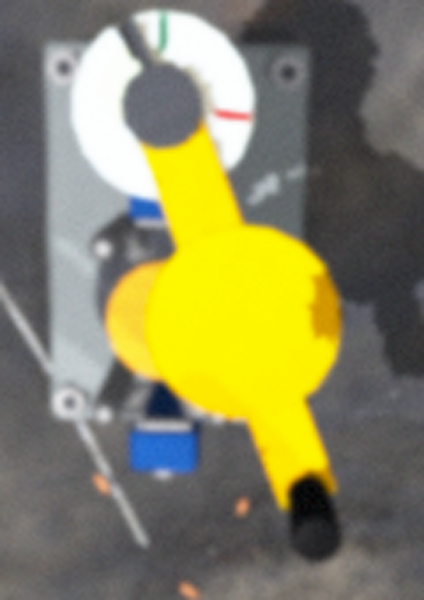

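Call:
{"method": "carry_out", "body": {
  "increments": [
    [0,[-14,13,20],0],
    [0,[-14,13,20],0],
    [0,[0,0,32],0],
    [0,[0,0,32],0],
    [0,[0,0,32],0],
    [0,[0,0,32],0],
    [0,[0,0,0],0]
  ]
}}

```text
time: 2.9
tool_pos: [0.4309, 0.0865, 0.1306]
ee_rot: [3.139, 0.01, -0.171]
wrist_force: [-0.4, -0.4, -0.1]
width: 0.0941
finger_force: 0.0
```

```bash
python3 - <<'E'
from h import *
tool_delta([.435,.087,.135])
a,C=snap('wrist','w2'); print(w2p(C,[.435,.087,.158]))
E
```

```text
tcp [0.4309 0.0865 0.1306] rot [179.9   0.6  -9.8] t 2.9 w 0.0941 F [-0.4 -0.4 -0.1]
delta tool mm [ 3.9 -1.2 -4.4] twist None
[250.7045816  266.18251944]
```

View pics/w2.png

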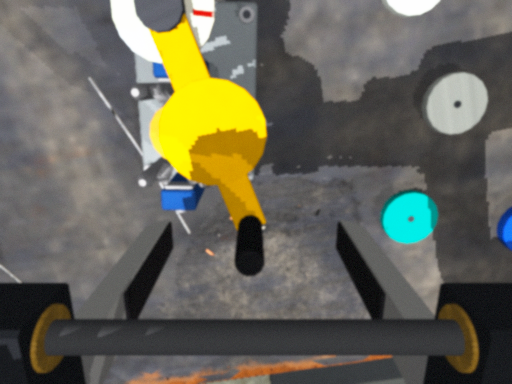

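Call:
{"method": "carry_out", "body": {
  "increments": [
    [255,[3,-1,-4],0],
    [255,[0,0,0],0],
    [255,[0,0,0],0],
    [255,[0,0,0],0],
    [255,[0,0,0],0],
    [255,[0,0,0],0],
    [255,[0,0,0],0],
    [255,[0,0,0],0]
  ]
}}

```text
time: 3.75
tool_pos: [0.4375, 0.0873, 0.1394]
ee_rot: [3.141, 0.0, -0.171]
wrist_force: [-0.1, 0.2, 1.1]
width: 0.0334
finger_force: 0.0
```

```bash
python3 - <<'E'
from h import *
tool_delta([.435,.087,.135])
o=robot.get_obs(); y=o['ee_rot'][2]; piv=np.array([.555,.110])
v=o['tool_pos'][:2]-piv; print(np.linalg.norm(v)); a0=np.arctan2(v[1],v[0])%(2*np.pi); print(np.degrees(a0))
p=o['tool_pos'][:2]; c,s=np.cos(y),np.sin(y)
for a in np.arange(a0,np.radians(72),-np.radians(7)):
    n=piv+.122*np.array([np.cos(a),np.sin(a)]); d=(n-p)*1000; p=n
    print(round(np.degrees(a)),(round(c*d[0]+s*d[1],1),round(s*d[0]-c*d[1],1)))
E
```

```text
tcp [0.4375 0.0873 0.1394] rot [180.    0.   -9.8] t 3.75 w 0.0334 F [-0.1  0.2  1.1]
delta tool mm [-2.5  0.7  4.4] twist None
0.11964579330146558
190.95491137952797
191 (np.float64(-2.2), np.float64(0.8))
184 (np.float64(-4.4), np.float64(-14.2))
177 (np.float64(-2.7), np.float64(-14.7))
170 (np.float64(-0.8), np.float64(-14.9))
163 (np.float64(1.0), np.float64(-14.9))
156 (np.float64(2.8), np.float64(-14.6))
149 (np.float64(4.5), np.float64(-14.2))
142 (np.float64(6.2), np.float64(-13.5))
135 (np.float64(7.8), np.float64(-12.7))
128 (np.float64(9.3), np.float64(-11.6))
121 (np.float64(10.7), np.float64(-10.4))
114 (np.float64(11.9), np.float64(-9.0))
107 (np.float64(12.9), np.float64(-7.5))
100 (np.float64(13.7), np.float64(-5.9))
93 (np.float64(14.3), np.float64(-4.2))
86 (np.float64(14.7), np.float64(-2.4))
79 (np.float64(14.9), np.float64(-0.6))
```

Call:
{"method": "carry_out", "body": {
  "increments": [
    [255,[0,0,3],0],
    [255,[0,0,0],0],
    [255,[0,0,0],0],
    [255,[0,0,0],0],
    [255,[-3,-7,0],0],
    [255,[-3,-7,0],0]
  ]
}}

```text
time: 4.35
tool_pos: [0.4347, 0.1019, 0.136]
ee_rot: [3.141, -0.002, -0.173]
wrist_force: [4.9, -1.7, -5.2]
width: 0.0139
finger_force: 30.0
```

Call:
{"method": "carry_out", "body": {
  "increments": [
    [255,[-2.7,-14.7,0],0],
    [255,[-0.8,-14.9,0],0],
    [255,[1,-14.9,0],0],
    [255,[2.8,-14.6,0],0],
    [255,[4.5,-14.2,0],0],
    [255,[6.2,-13.5,0],0],
    [255,[7.8,-12.7,0],0],
    [255,[0,0,0],0]
  ]
}}

```text
time: 5.15
tool_pos: [0.47, 0.1994, 0.136]
ee_rot: [-3.139, 0.001, -0.169]
wrist_force: [-3.2, 3.7, -2.8]
width: 0.0132
finger_force: 30.0
```

Call:
{"method": "carry_out", "body": {
  "increments": [
    [255,[9.3,-11.6,0],0],
    [255,[10.7,-10.4,0],0],
    [255,[11.9,-9,0],0],
    [255,[12.9,-7.5,0],0],
    [255,[13.7,-5.9,0],0],
    [255,[14.3,-4.2,0],0],
    [255,[14.7,-2.4,0],0],
    [255,[14.9,-0.6,0],0]
  ]
}}

```text
time: 5.95
tool_pos: [0.5792, 0.231, 0.1359]
ee_rot: [-3.141, 0.002, -0.171]
wrist_force: [-2.1, 0.7, -1.6]
width: 0.0135
finger_force: 30.0
```

```bash
python3 - <<'E'
from h import *
tool_delta([.555,.11,.135])
a,C=snap('top','top2'); cv2.imwrite('pics/c4.png',cv2.resize(a[120:250,120:280],(800,650))[:600])
E
```

```text
tcp [0.5792 0.231  0.1359] rot [-1.8e+02  1.0e-01 -9.8e+00] t 5.95 w 0.0135 F [-2.1  0.7 -1.6]
delta tool mm [ -3.3 123.4   0.9] twist None
```

View pics/c4.png

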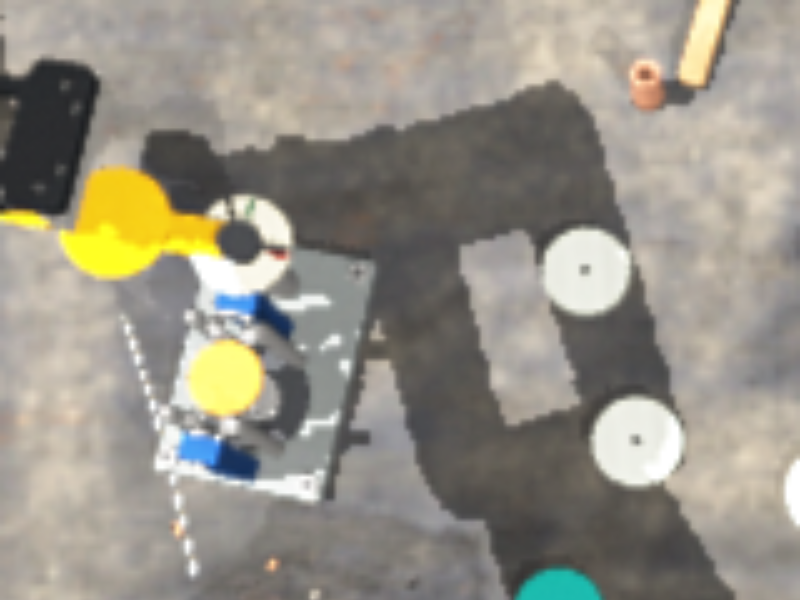

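Call:
{"method": "carry_out", "body": {
  "increments": [
    [0,[0,0,0],0],
    [0,[0,0,0],0],
    [0,[0,0,-10],0],
    [0,[0,0,-45],0],
    [0,[-20,12,-45],0],
    [0,[-37,30,-15],0],
    [0,[-37,30,0],0],
    [0,[-20,20,0],0]
  ]
}}

```text
time: 6.8
tool_pos: [0.4496, 0.1585, 0.254]
ee_rot: [-3.14, -0.005, -0.171]
wrist_force: [-0.9, 0.5, -0.8]
width: 0.0743
finger_force: 0.0
```

Call:
{"method": "carry_out", "body": {
  "increments": [
    [0,[0,0,0],0],
    [0,[0,0,0],0]
  ]
}}

```text
time: 7.0
tool_pos: [0.4516, 0.1593, 0.2525]
ee_rot: [-3.14, -0.004, -0.172]
wrist_force: [0.0, -0.2, -0.1]
width: 0.0898
finger_force: 0.0
```

```bash
python3 - <<'E'
from h import *
tool_delta([.445,.12,.25])
a,C=snap('wrist','w3'); p=w2p(C,[.491,.12,.08]).round().astype(int); print(p)
x,y=max(p[0]-75,0),max(p[1]-90,0); print(x,y)
cv2.imwrite('pics/c5.png',cv2.resize(a[y:y+150,x:x+150],(600,600),interpolation=cv2.INTER_CUBIC))
E
```

```text
tcp [0.4516 0.1593 0.2525] rot [-179.9   -0.2   -9.8] t 7.0 w 0.0898 F [ 0.  -0.2 -0.1]
delta tool mm [ 0.2 39.8  2.5] twist None
[286 125]
211 35
```

View pics/c5.png

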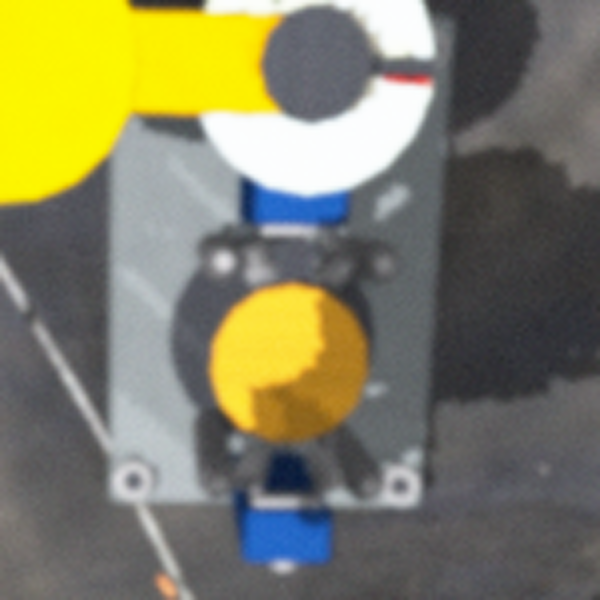

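```bash
python3 - <<'E'
from h import *
a,C=load('w3')
P=lambda u,v,z:p2w(C,211+u/4-.4,35+v/4-.4,z)
r=[P(u,v,.105)[:2] for u,v in((222,262),(383,262),(217,480),(370,480))]
print(np.round(r,4),'centre',np.mean(r,0))
an=lambda d:np.degrees(np.arctan2(d[1],d[0]))
print('yaw',an(r[0]-r[2]),an(r[1]-r[3]),an(r[0]-r[1])-90,an(r[2]-r[3])-90)
hsv=cv2.cvtColor(a,cv2.COLOR_BGR2HSV); m=((hsv[...,0]>12)&(hsv[...,0]<24)&(hsv[...,1]>130)).astype(np.uint8)
m=cv2.morphologyEx(m,cv2.MORPH_OPEN,np.ones((5,5)));m[:100]=0
c=max(cv2.findContours(m,0,1)[0],key=cv2.contourArea); e=cv2.fitEllipse(c); print(e)
w=np.array([p2w(C,*p[0],.08)[:2] for p in c],np.float32);print('follower',cv2.minEnclosingCircle(w))
s=[P(u,v,.012) for u,v in((133,480),(400,485))];print('screws',s,an((s[0]-s[1])[:2])-90)
print('piv',P(318,62,.116), 'catches yaw',an((P(295,232,.085)-P(290,500,.085))[:2]))
E
```

```text
[[0.5187 0.1365]
 [0.5126 0.1012]
 [0.4703 0.1456]
 [0.4642 0.1105]] centre [0.49143693 0.12343702]
yaw -10.653191407213592 -10.940177923134804 -9.86009496430782 -9.851244416885038
((450.26141357421875, 338.23345947265625), (34.34090042114258, 69.52579498291016), 163.935302734375)
follower ((0.2087128758430481, -0.03507615625858307), 0.054055240005254745)
screws [array([0.45637298, 0.17081611, 0.012     ]), array([0.44105298, 0.09155714, 0.012     ])] -10.939816196146609
piv [0.55535995 0.11074567 0.116     ] catches yaw -9.555494482784942
```

```bash
python3 - <<'E'
from h import *
a,C=load('w3')
print(p2w(C,211+290/4-.4,35+362/4-.4,.08))
hsv=cv2.cvtColor(a,cv2.COLOR_BGR2HSV);x=hsv[100:150,255:310]
m=((x[...,0]>12)&(x[...,0]<30)&(x[...,1]>150)).astype(np.uint8)
c=max(cv2.findContours(m,0,1)[0],key=cv2.contourArea)
w=np.array([p2w(C,p[0][0]+255,p[0][1]+100,.08)[:2] for p in c],np.float32);print(cv2.minEnclosingCircle(w))
t,D=snap('top','top3');print(discs(t,D)); tool_delta([.433,-.341,.10],np.radians(-9.8))
E
```

```text
[0.49130205 0.12322651 0.08      ]
((0.4906977415084839, 0.1237686350941658), 0.019710401073098183)
[('red', 0.4326, -0.3412, 0.0251), ('white', 0.4405, -0.1995, 0.0244), ('white', 0.4678, -0.0905, 0.0238), ('white', 0.5643, -0.355, 0.0256), ('white', 0.565, -0.0588, 0.0255), ('white', 0.5751, -0.2074, 0.0255)]
tcp [0.4522 0.1596 0.2514] rot [-1.8e+02 -1.0e-01 -9.8e+00] t 7.1 w 0.0933 F [-0.   0.5 -0.4]
delta tool mm [ 66.3 496.6 151.4] twist 0.0
```

Call:
{"method": "carry_out", "body": {
  "increments": [
    [60,[6.6,49.4,0],0],
    [60,[6.6,49.4,0],0],
    [60,[6.6,49.4,0],0],
    [60,[6.6,49.4,0],0],
    [60,[6.6,49.4,0],0],
    [60,[6.6,49.4,0],0],
    [60,[6.6,49.4,0],0],
    [60,[6.6,49.4,0],0]
  ]
}}

```text
time: 7.9
tool_pos: [0.4369, -0.2416, 0.2505]
ee_rot: [-3.141, 0.0, -0.171]
wrist_force: [-0.0, 0.4, 0.3]
width: 0.0719
finger_force: 0.0
```

Call:
{"method": "carry_out", "body": {
  "increments": [
    [60,[6.6,49.4,0],0],
    [60,[6.6,47,10],0],
    [60,[0,0,45],0],
    [60,[0,0,45],0],
    [60,[0,0,45],0],
    [60,[0,0,5],0],
    [60,[0,0,0],0]
  ]
}}

```text
time: 8.6
tool_pos: [0.4328, -0.3361, 0.0995]
ee_rot: [-3.14, 0.003, -0.171]
wrist_force: [0.5, -0.5, 0.7]
width: 0.0717
finger_force: 0.0
```

```bash
python3 - <<'E'
from h import *
t,D=snap('wrist','w4');d=discs(t,D,amin=600);print(d)
r=[x for x in d if x[0]=='red']; tool_delta([*(r[0][1:3] if r else (.4326,-.3412)),.016])
E
```

```text
[('white', 0.4406, -0.1978, 0.0245), ('white', 0.5758, -0.2083, 0.0246)]
tcp [ 0.434  -0.3371  0.1021] rot [ 1.8e+02 -1.0e-01 -9.8e+00] t 8.65 w 0.072 F [-0.9 -0.5  0.6]
delta tool mm [-0.7  4.2 86.1] twist None
```

Call:
{"method": "carry_out", "body": {
  "increments": [
    [60,[-0.7,4,40],0],
    [60,[0,0,36],0],
    [60,[0,0,9],0],
    [60,[0,0,0],0],
    [255,[0,0,0],0],
    [255,[0,0,0],0],
    [255,[0,0,0],0],
    [255,[0,0,0],0]
  ]
}}

```text
time: 9.45
tool_pos: [0.4325, -0.3413, 0.018]
ee_rot: [3.139, -0.003, -0.171]
wrist_force: [-0.6, 0.3, 5.3]
width: 0.0487
finger_force: 30.0
```

```bash
python3 - <<'E'
from h import *
tool_delta([.491,.1233,.180])
E
```

```text
tcp [ 0.4325 -0.3413  0.018 ] rot [179.9  -0.2  -9.8] t 9.45 w 0.0487 F [-0.6  0.3  5.3]
delta tool mm [ -21.5 -467.7 -162. ] twist None
```

Call:
{"method": "carry_out", "body": {
  "increments": [
    [255,[0,0,-40],0],
    [255,[0,-20,-42],0],
    [255,[0,-25,-40],0],
    [255,[-2,-30,-39],0],
    [255,[-2.5,-49,0],0],
    [255,[-2.5,-49,0],0],
    [255,[-2.5,-49,0],0],
    [255,[-2.5,-49,0],0]
  ]
}}

```text
time: 10.25
tool_pos: [0.4656, -0.0694, 0.1773]
ee_rot: [3.142, -0.001, -0.172]
wrist_force: [0.3, -0.2, -1.2]
width: 0.0488
finger_force: 30.0
```

Call:
{"method": "carry_out", "body": {
  "increments": [
    [255,[-2.5,-49,0],0],
    [255,[-2.5,-49,0],0],
    [255,[-2.5,-49,0],0],
    [255,[-2.5,-49,0],0],
    [255,[0,0,0],0.4],
    [255,[0,0,0],0]
  ]
}}

```text
time: 10.85
tool_pos: [0.489, 0.1245, 0.1767]
ee_rot: [3.141, 0.0, -0.176]
wrist_force: [-0.5, -0.2, -1.6]
width: 0.0491
finger_force: 30.0
```

```bash
python3 - <<'E'
from h import *
tool_delta([.491,.1233,.135])
a,C=snap('wrist','w5'); 
E
```

```text
tcp [0.489  0.1245 0.1767] rot [179.9   0.  -10.1] t 10.85 w 0.0491 F [-0.5 -0.2 -1.6]
delta tool mm [ 2.2  0.8 41.7] twist None
```

View pics/w5.png

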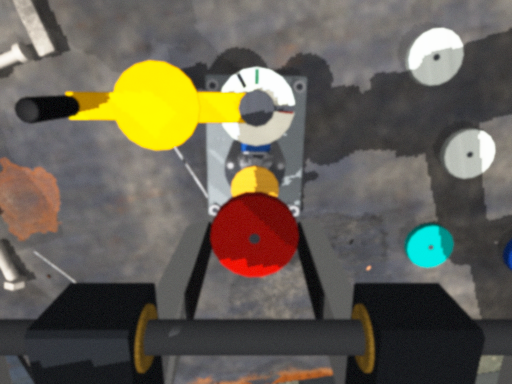

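```bash
cat >> h.py <<'E'
def held(im,C,tcpz,col,off=-.008):
    hsv=cv2.cvtColor(im,cv2.COLOR_BGR2HSV)
    if col=='red': m=((hsv[...,0]<6)|(hsv[...,0]>174))&(hsv[...,1]>180)&(hsv[...,2]>60)
    else: m=(hsv[...,1]<45)&(hsv[...,2]>90)
    m=m.astype(np.uint8); m[:185]=0; m[:,:190]=0; m[:,320:]=0; m=cv2.morphologyEx(m,cv2.MORPH_OPEN,np.ones((7,7)))
    c=max(cv2.findContours(m,0,1)[0],key=cv2.contourArea)
    w=np.array([p2w(C,*p[0],tcpz+off)[:2] for p in cv2.convexHull(c)],np.float32)
    return cv2.minEnclosingCircle(w), cv2.boundingRect(c)
E
python3 - <<'E'
from h import *
a,C=load('w5'); print(held(a,C,.1767,'red'),p2w(C,254,238,.1687))
E
```

```text
(((0.49078312516212463, 0.12354589253664017), 0.025162147358059883), (210, 194, 89, 83)) [0.48983144 0.12401374 0.1687    ]
```

Call:
{"method": "carry_out", "body": {
  "increments": [
    [255,[0.3,0.2,25],0],
    [255,[0,0,20],0],
    [255,[0,0,12],0],
    [255,[0,0,8],0],
    [255,[0,0,3],0],
    [255,[0,0,0],0]
  ]
}}

```text
time: 11.5
tool_pos: [0.4897, 0.1229, 0.109]
ee_rot: [3.141, 0.0, -0.179]
wrist_force: [-0.1, -0.9, -0.4]
width: 0.0488
finger_force: 30.0
```

```bash
python3 - <<'E'
from h import *
tool_delta([.491,.1233,.107])
E
```

```text
tcp [0.4897 0.1229 0.109 ] rot [180.    0.  -10.3] t 11.5 w 0.0488 F [-0.1 -0.9 -0.4]
delta tool mm [ 1.2 -0.6  2. ] twist None
```

Call:
{"method": "carry_out", "body": {
  "increments": [
    [255,[0,0,2],0],
    [100,[0,0,0],0],
    [100,[0,0,0],0],
    [100,[0,0,-5],0],
    [100,[0,0,-35],0],
    [255,[0,0,0],0],
    [255,[0,0,0],0],
    [255,[0,0,0],0]
  ]
}}

```text
time: 12.3
tool_pos: [0.4892, 0.1234, 0.1462]
ee_rot: [3.141, 0.001, -0.178]
wrist_force: [-0.2, -0.9, 0.3]
width: 0.0364
finger_force: 0.0
```

```bash
python3 - <<'E'
from h import *
tool_delta([.491,.1233,.107])
a,C=snap('wrist','w6'); t,D=snap('top','top6');print(discs(t,D))
E
```

```text
tcp [0.4892 0.1234 0.1462] rot [ 1.80e+02  1.00e-01 -1.02e+01] t 12.3 w 0.0364 F [-0.2 -0.9  0.3]
delta tool mm [ 1.8 -0.2 39.2] twist None
[('white', 0.4401, -0.1971, 0.0252), ('white', 0.4682, -0.0908, 0.0246), ('white', 0.5643, -0.355, 0.0256), ('white', 0.5662, -0.0588, 0.0248), ('white', 0.5751, -0.2074, 0.0255)]
```

View pics/w6.png

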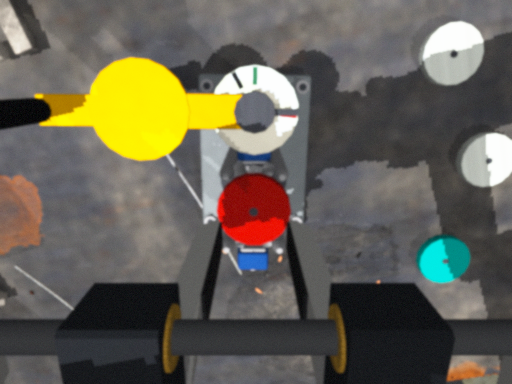

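Call:
{"method": "carry_out", "body": {
  "increments": [
    [255,[1.5,0,0],0],
    [255,[0,0,0],0],
    [255,[0,0,10],0],
    [255,[0,0,10],0],
    [255,[0,0,10],0],
    [255,[0,0,6],0],
    [255,[0,0,6],0],
    [255,[0,0,6],0]
  ]
}}

```text
time: 13.2
tool_pos: [0.4913, 0.1231, 0.0989]
ee_rot: [3.142, -0.001, -0.178]
wrist_force: [-1.0, 0.7, 3.0]
width: 0.0006
finger_force: 1.9
```

Call:
{"method": "carry_out", "body": {
  "increments": [
    [255,[0,0,4],0],
    [255,[0,0,2],0],
    [255,[0,0,0],0],
    [255,[0,0,0],0]
  ]
}}

```text
time: 13.6
tool_pos: [0.4912, 0.1231, 0.0931]
ee_rot: [3.142, -0.0, -0.178]
wrist_force: [0.1, 0.1, 3.3]
width: 0.0005
finger_force: 1.6
```

Call:
{"method": "carry_out", "body": {
  "increments": [
    [255,[0,0,1],0],
    [255,[0,0,0],0],
    [60,[0,0,-50],0],
    [60,[2.9,42.7,0],0],
    [60,[2.9,42.7,0],0],
    [60,[2.9,42.7,0],0],
    [60,[2.9,42.7,20],0],
    [60,[2.8,42.7,20],0]
  ]
}}

```text
time: 14.4
tool_pos: [0.4673, -0.0911, 0.1016]
ee_rot: [3.141, -0.002, -0.178]
wrist_force: [1.0, 0.8, -0.1]
width: 0.0452
finger_force: 0.0
```

Call:
{"method": "carry_out", "body": {
  "increments": [
    [60,[0,0,20],0],
    [60,[0,0,0],0]
  ]
}}

```text
time: 14.6
tool_pos: [0.4644, -0.0898, 0.0781]
ee_rot: [-3.14, 0.008, -0.181]
wrist_force: [-0.3, 1.2, 0.4]
width: 0.0613
finger_force: 0.0
```

```bash
python3 - <<'E'
from h import *
tool_delta([.4675,-.090,.017])
a,C=snap('wrist','w7');print(discs(a,C,amin=600))
t,D=snap('top','top7');print(discs(t,D))
E
```

```text
tcp [ 0.4644 -0.0898  0.0781] rot [-179.9    0.4  -10.4] t 14.6 w 0.0613 F [-0.3  1.2  0.4]
delta tool mm [ 3.1 -0.4 61.1] twist None
[('white', 0.565, -0.0592, 0.0243)]
[('red', 0.5025, 0.1414, 0.0261), ('white', 0.4398, -0.1961, 0.0248), ('white', 0.575, -0.2076, 0.0258)]
```

View pics/w7.png

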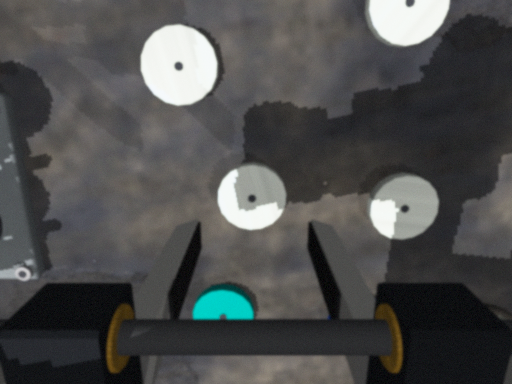

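```bash
python3 - <<'E'
from h import *
a,C=load('w7');D=load('top7')[1]
p=p2w(C,251.7,197.5,.01);print(p); tool_delta([*p[:2],.017])
x=w2p(D,p2w(D,*w2p(D,[.5025,.1414,.01]),.081)); print(p2w(D,*x,.081),p2w(D,*x,.099))
E
```

```text
[ 0.46862664 -0.08920091  0.01      ]
tcp [ 0.467  -0.0891  0.0814] rot [-1.80e+02  1.00e-01 -1.02e+01] t 14.7 w 0.0685 F [ 0.4 -0.1  0.2]
delta tool mm [ 1.6 -0.2 64.4] twist None
[0.49019643 0.12183851 0.081     ] [0.48707721 0.11687926 0.099     ]
```

Call:
{"method": "carry_out", "body": {
  "increments": [
    [60,[1.3,0,40],0],
    [60,[0,0,20],0],
    [60,[0,0,4],0],
    [255,[0,0,0],0],
    [255,[0,0,0],0],
    [255,[0,0,0],0],
    [255,[0,0,0],0],
    [255,[0,0,0],0]
  ]
}}

```text
time: 15.5
tool_pos: [0.4701, -0.09, 0.0197]
ee_rot: [-3.142, -0.004, -0.178]
wrist_force: [0.4, 2.1, 6.4]
width: 0.0486
finger_force: 30.0
```

```bash
python3 - <<'E'
from h import *
tool_delta([.491,.1233,.177],np.radians(-10.2))
E
```

```text
tcp [ 0.4701 -0.09    0.0197] rot [-180.    -0.2  -10.2] t 15.5 w 0.0486 F [0.4 2.1 6.4]
delta tool mm [ -17.3 -213.6 -157.3] twist -0.0
```

Call:
{"method": "carry_out", "body": {
  "increments": [
    [255,[0,0,-45],0],
    [255,[-1.3,-15,-45],0],
    [255,[-3,-25,-40],0],
    [255,[-3,-40,-27],0],
    [255,[-4,-49,0],0],
    [255,[-3,-49,0],0],
    [255,[-3,-35.6,0],0],
    [255,[0,0,0],0]
  ]
}}

```text
time: 16.3
tool_pos: [0.4891, 0.1272, 0.1745]
ee_rot: [-3.14, 0.001, -0.173]
wrist_force: [-0.6, -0.6, -0.8]
width: 0.0488
finger_force: 30.0
```

```bash
python3 - <<'E'
from h import *
print(robot.tcp_to_tips)
tool_delta([.491,.1233,.177]);o=robot.get_obs()
a,C=snap('wrist','w8'); print(held(a,C,o['tool_pos'][2],'w'))
tool_delta([.491,.1233,.177])
E
```

```text
0.014
tcp [0.4891 0.1272 0.1745] rot [-179.9    0.    -9.9] t 16.3 w 0.0488 F [-0.6 -0.6 -0.8]
delta tool mm [ 2.5  3.5 -2.5] twist None
(((0.47860413789749146, 0.12873922288417816), 0.052432093769311905), (190, 185, 122, 134))
tcp [0.4891 0.125  0.1744] rot [180.   0. -10.] t 16.35 w 0.0484 F [-0.4  0.1 -0.6]
delta tool mm [ 2.2  1.4 -2.6] twist None
```

```bash
cat >> h.py <<'E'
def held2(im,C,tcpz,off=-.009,shrink=0):
    g=cv2.medianBlur(cv2.cvtColor(im,cv2.COLOR_BGR2GRAY),5)[150:330,170:340]
    h=cv2.HoughCircles(g,cv2.HOUGH_GRADIENT,1,20,param1=80,param2=12,minRadius=38,maxRadius=46)
    for x,y,r in h[0][:3]: print((x+170,y+150,r),p2w(C,x+170,y+150,tcpz+off)[:2].round(4))
    # dark centre dot
    x,y,r=h[0][0]; s=cv2.cvtColor(im,cv2.COLOR_BGR2GRAY)[int(y)+138:int(y)+163,int(x)+158:int(x)+183]
    s=s.astype(float); b=cv2.morphologyEx(s,cv2.MORPH_BLACKHAT,np.ones((9,9))); b[b<.5*b.max()]=0
    yy,xx=np.mgrid[:s.shape[0],:s.shape[1]]; u=(b*xx).sum()/b.sum()+int(x)+158; v=(b*yy).sum()/b.sum()+int(y)+138
    print('dot',round(u,1),round(v,1),b.max(),p2w(C,u,v,tcpz+off)[:2].round(4))
E
python3 - <<'E'
from h import *
print('red');a,C=load('w5'); held2(a,C,.1767)
a,C=load('w8'); held2(a,C,.1744)
E
```

```text
red
(np.float32(253.5), np.float32(233.5), np.float32(42.1)) [0.4921 0.1239]
dot 253.8 229.9 22.0 [0.4942 0.1234]
(np.float32(254.5), np.float32(235.5), np.float32(44.3)) [0.4909 0.1263]
dot 254.0 241.3 117.0 [0.4875 0.1272]
```

Call:
{"method": "carry_out", "body": {
  "increments": [
    [255,[3,0.3,20],0],
    [255,[0,0,20],0],
    [255,[0,0,4],0],
    [255,[0,0,0],0]
  ]
}}

```text
time: 16.75
tool_pos: [0.4918, 0.1214, 0.1299]
ee_rot: [3.14, 0.002, -0.18]
wrist_force: [-0.1, 1.0, 0.2]
width: 0.0495
finger_force: 3.0
```

```bash
python3 - <<'E'
from h import *
o=robot.get_obs()
a,C=snap('wrist','w9'); held2(a,C,o['tool_pos'][2])
tool_delta([.491,.1233,.109])
E
```

```text
(np.float32(253.5), np.float32(238.5), np.float32(44.3)) [0.4919 0.1213]
(np.float32(264.5), np.float32(273.5), np.float32(39.8)) [0.4691 0.1191]
dot 254.0 241.1 112.0 [0.4903 0.1213]
tcp [0.4925 0.1217 0.1311] rot [180.    0.  -10.3] t 16.8 w 0.0496 F [-0.2  0.2 -0.8]
delta tool mm [-1.8 -1.3 22.1] twist None
```

Call:
{"method": "carry_out", "body": {
  "increments": [
    [255,[0,0,0],0],
    [255,[0,0,0],0],
    [255,[0,0,0],0],
    [255,[0,0,0],0]
  ]
}}

```text
time: 17.2
tool_pos: [0.4927, 0.1227, 0.1314]
ee_rot: [-3.141, -0.001, -0.178]
wrist_force: [1.0, -0.3, -0.8]
width: 0.0484
finger_force: 30.0
```

```bash
python3 - <<'E'
from h import *
o=robot.get_obs()
a,C=snap('wrist','w10'); held2(a,C,o['tool_pos'][2])
tool_delta([.491,.1233,.109]); print(robot.get_obs()['finger_force'])
E
```

```text
(np.float32(255.5), np.float32(237.5), np.float32(42.1)) [0.4932 0.1214]
dot 254.0 241.1 113.0 [0.4912 0.1226]
tcp [0.4926 0.1228 0.1312] rot [-180.    -0.   -10.2] t 17.25 w 0.0485 F [-0.3  0.2 -0.9]
delta tool mm [-1.7 -0.3 22.2] twist None
29.998970925807953
```

Call:
{"method": "carry_out", "body": {
  "increments": [
    [255,[0,-0.5,14],0],
    [255,[0,0,7],0],
    [255,[0,0,1],0],
    [100,[0,0,0],0],
    [100,[0,0,0],0],
    [100,[0,0,-5],0],
    [255,[-1.5,0,-35],0],
    [255,[0,0,0],0]
  ]
}}

```text
time: 18.05
tool_pos: [0.4939, 0.1239, 0.1542]
ee_rot: [-3.139, -0.009, -0.178]
wrist_force: [0.4, 0.8, 1.7]
width: 0.0444
finger_force: 0.0
```

Call:
{"method": "carry_out", "body": {
  "increments": [
    [255,[0,0,0],0],
    [255,[0,0,0],0],
    [255,[0,0,0],0],
    [255,[0,0,0],0],
    [255,[0,0,0],0],
    [255,[0,0,10],0],
    [255,[0,0,10],0],
    [255,[0,0,10],0]
  ]
}}

```text
time: 18.85
tool_pos: [0.4906, 0.1234, 0.1174]
ee_rot: [3.141, 0.001, -0.178]
wrist_force: [-0.0, 0.1, 0.6]
width: 0.0006
finger_force: 0.0
```

```bash
python3 - <<'E'
from h import *
tool_delta([.491,.1233,.093])
t,D=snap('top','top10');print(discs(t,D))
E
```

```text
tcp [0.4906 0.1234 0.1174] rot [ 1.80e+02  1.00e-01 -1.02e+01] t 18.85 w 0.0006 F [-0.   0.1  0.6]
delta tool mm [ 0.4  0.  24.4] twist None
[('white', 0.4399, -0.1968, 0.0256), ('white', 0.5643, -0.3553, 0.0259), ('white', 0.5662, -0.0587, 0.025), ('white', 0.5751, -0.2074, 0.0256)]
```

Call:
{"method": "carry_out", "body": {
  "increments": [
    [255,[0,0,6],0],
    [255,[0,0,6],0],
    [255,[0,0,6],0],
    [255,[0,0,5],0],
    [255,[0,0,3],0],
    [255,[0,0,0],0],
    [255,[0,0,0],0]
  ]
}}

```text
time: 19.6
tool_pos: [0.4915, 0.1234, 0.0932]
ee_rot: [-3.141, -0.001, -0.178]
wrist_force: [0.4, -0.4, 3.4]
width: 0.0006
finger_force: 1.8
```

Call:
{"method": "carry_out", "body": {
  "increments": [
    [60,[0,0,-50],0],
    [60,[26.5,41.6,0],0],
    [60,[26.5,41.6,0],0],
    [60,[26.5,41.6,0],0],
    [60,[26.3,41.5,10],0],
    [60,[0,0,40],0],
    [60,[0,0,10],0],
    [60,[0,0,0],0]
  ]
}}

```text
time: 20.4
tool_pos: [0.5629, -0.0579, 0.0795]
ee_rot: [-3.141, 0.008, -0.178]
wrist_force: [0.6, 1.1, -0.0]
width: 0.0609
finger_force: 0.0
```

```bash
cat >> h.py <<'E'
def look(p,name,z=.0195):
    "refine the disc at p by its dark dot in the wrist picture"
    a,C=snap('wrist',name); q=w2p(C,[*p,.01]); u0,v0=q.round().astype(int)
    s=cv2.cvtColor(a,cv2.COLOR_BGR2GRAY)[v0-16:v0+17,u0-16:u0+17].astype(float); b=cv2.morphologyEx(s,cv2.MORPH_BLACKHAT,np.ones((11,11)))
    b=cv2.GaussianBlur(b,(5,5),1.2); _,mx,_,(x,y)=cv2.minMaxLoc(b); r=p2w(C,u0-16+x,v0-16+y,.01); print('expect',q.round(1),'dot',(u0-16+x,v0-16+y),round(mx),r.round(4)); tool_delta([*r[:2],z]); return r
E
python3 - <<'E'
from h import *
look([.5655,-.059],'w11')
t,D=snap('top','top11');print(discs(t,D,z=.081))
E
```

```text
expect [254.4 198.5] dot (np.int64(254), np.int64(199)) 151 [ 0.5652 -0.0586  0.01  ]
tcp [ 0.5644 -0.0578  0.0818] rot [-180.     0.2  -10.2] t 20.45 w 0.0651 F [0.4 0.2 0.8]
delta tool mm [ 0.9  0.7 62.3] twist None
[('white', 0.4318, -0.1938, 0.0221), ('white', 0.5581, -0.2033, 0.0224)]
```

Call:
{"method": "carry_out", "body": {
  "increments": [
    [60,[0.3,0.4,40],0],
    [60,[0,0,19],0],
    [60,[0,0,3],0],
    [255,[0,0,0],0],
    [255,[0,0,0],0],
    [255,[0,0,0],0],
    [255,[0,0,0],0],
    [255,[0,0,0],0]
  ]
}}

```text
time: 21.3
tool_pos: [0.5681, -0.0613, 0.0246]
ee_rot: [3.138, -0.006, -0.178]
wrist_force: [-4.5, -8.3, 19.3]
width: 0.0389
finger_force: 22.6
```

```bash
cat >> h.py <<'E'
def well(name):
    a,D=load(name); g=cv2.cvtColor(a,cv2.COLOR_BGR2GRAY); q=w2p(D,[.491,.1233,.081]); u,v=q.astype(int)
    k=4; s=cv2.resize(g[v-30:v+30,u-30:u+30],None,fx=k,fy=k,interpolation=cv2.INTER_CUBIC)
    h=cv2.HoughCircles(s,cv2.HOUGH_GRADIENT,1,20,param1=80,param2=10,minRadius=60,maxRadius=80)
    print('expect z.081',q.round(1),'z.099',w2p(D,[.491,.1233,.099]).round(1),'seen',[] if h is None else [((x+.5)/k-.5+u-30,(y+.5)/k-.5+v-30,r/k) for x,y,r in h[0][:3]])
    cv2.imwrite('pics/'+name+'w.png',cv2.resize(a[v-30:v+30,u-30:u+30],(400,400),interpolation=cv2.INTER_CUBIC))
E
python3 - <<'E'
from h import *
tool_delta([.491,.1233,.177],np.radians(-10.2))
for n in('top7','top11'): well(n)
E
```

```text
tcp [ 0.5681 -0.0613  0.0246] rot [179.8  -0.4 -10.2] t 21.3 w 0.0389 F [-4.5 -8.3 19.3]
delta tool mm [-108.6 -168.  -152.4] twist -0.0
expect z.081 [164.3 194.8] z.099 [162.4 193.6] seen [(np.float64(165.25), np.float64(198.5), np.float32(15.975)), (np.float64(173.75), np.float64(199.5), np.float32(19.025)), (np.float64(172.0), np.float64(194.0), np.float32(16.55))]
expect z.081 [164.3 194.8] z.099 [162.4 193.6] seen [(np.float64(168.5), np.float64(204.5), np.float32(18.2))]
```

Call:
{"method": "carry_out", "body": {
  "increments": [
    [60,[0,0,-5],0],
    [60,[0,0,0],0],
    [60,[0,0,-55],0],
    [60,[0,0,0],0],
    [60,[0,0,0],0]
  ]
}}

```text
time: 21.8
tool_pos: [0.5668, -0.0594, 0.0772]
ee_rot: [3.142, -0.003, -0.178]
wrist_force: [-0.6, 0.2, -0.5]
width: 0.0715
finger_force: 0.0
```

```bash
python3 - <<'E'
from h import *
look([.565,-.0588],'w12')
t,D=snap('top','top12');print(discs(t,D))
a,_=load('w12'); b,_=load('top12'); q=cv2.imread('pics/top11w.png')
cv2.imwrite('pics/c6.png',np.hstack([cv2.resize(a,(500,375)),cv2.resize(q,(300,375))]))
E
```

```text
expect [253.1 206.6] dot (np.int64(249), np.int64(205)) 152 [ 0.5668 -0.0561  0.01  ]
tcp [ 0.5657 -0.0592  0.0756] rot [-180.     0.   -10.2] t 21.85 w 0.0714 F [ 0.2  0.7 -1.1]
delta tool mm [ 0.5 -3.2 56.1] twist None
[('white', 0.4397, -0.1976, 0.0238), ('white', 0.5754, -0.2078, 0.024)]
```

View pics/c6.png

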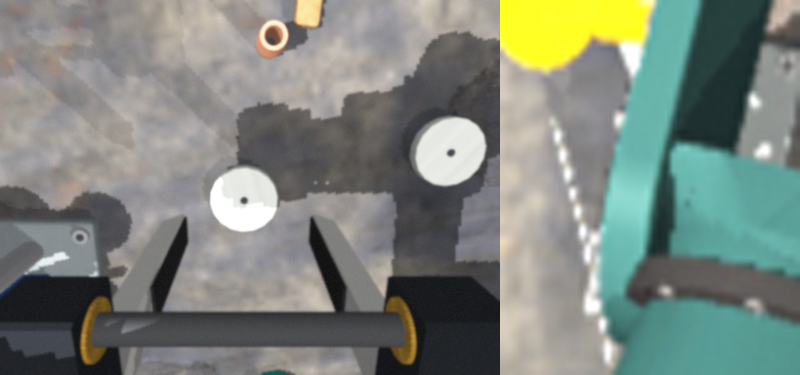

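Call:
{"method": "carry_out", "body": {
  "increments": [
    [60,[0.7,-3.2,40],0],
    [60,[0,0,16],0],
    [60,[0,0,3],0],
    [60,[0,0,0],0],
    [60,[0,0,0],0]
  ]
}}

```text
time: 22.4
tool_pos: [0.5661, -0.0561, 0.0155]
ee_rot: [3.142, 0.003, -0.178]
wrist_force: [0.3, 0.7, 0.1]
width: 0.0717
finger_force: 0.0
```

Call:
{"method": "carry_out", "body": {
  "increments": [
    [255,[0,0,0],0],
    [255,[0,0,0],0],
    [255,[0,0,0],0],
    [255,[0,0,0],0],
    [255,[0,0,0],0]
  ]
}}

```text
time: 22.9
tool_pos: [0.5671, -0.0563, 0.0169]
ee_rot: [3.142, -0.0, -0.178]
wrist_force: [-0.2, 0.4, -0.7]
width: 0.0492
finger_force: 30.0
```

```bash
python3 - <<'E'
from h import *
tool_delta([.491,.1233,.177],np.radians(-10.2))
E
```

```text
tcp [ 0.5671 -0.0563  0.0169] rot [180.   -0.  -10.2] t 22.9 w 0.0492 F [-0.2  0.4 -0.7]
delta tool mm [-106.7 -163.3 -160.1] twist -0.0
```

Call:
{"method": "carry_out", "body": {
  "increments": [
    [255,[0,0,-48],0],
    [255,[0,0,-48],0],
    [255,[-13.7,-20,-42],0],
    [255,[-27,-40,0],0],
    [255,[-27,-40,0],0],
    [255,[-27,-40,0],0],
    [255,[-12,-23.3,0],0],
    [255,[0,0,22],0]
  ]
}}

```text
time: 23.7
tool_pos: [0.492, 0.1269, 0.1363]
ee_rot: [-3.138, -0.007, -0.173]
wrist_force: [0.5, 0.1, 0.3]
width: 0.0492
finger_force: 30.0
```

Call:
{"method": "carry_out", "body": {
  "increments": [
    [255,[0,0,0],0],
    [255,[0,0,0],0],
    [255,[0,0,0],0]
  ]
}}

```text
time: 24.0
tool_pos: [0.4917, 0.1228, 0.1336]
ee_rot: [-3.141, -0.001, -0.179]
wrist_force: [-0.2, -0.1, 0.0]
width: 0.049
finger_force: 30.0
```

```bash
python3 - <<'E'
from h import *
o=robot.get_obs()
a,C=snap('wrist','w13'); held2(a,C,o['tool_pos'][2],-.007)
tool_delta([.491,.1233,.106]); print(o['finger_force'])
E
```

```text
(np.float32(252.5), np.float32(236.5), np.float32(43.2)) [0.494  0.1229]
dot 254.0 240.7 114.0 [0.4914 0.1225]
tcp [0.4918 0.1228 0.1338] rot [-1.80e+02 -1.00e-01 -1.03e+01] t 24.05 w 0.0492 F [-0.3  0.4 -0.1]
delta tool mm [-0.9 -0.3 27.8] twist None
29.99970853328705
```

Call:
{"method": "carry_out", "body": {
  "increments": [
    [255,[-0.3,-0.6,15],0],
    [255,[0,0,9],0],
    [255,[0,0,3],0],
    [255,[0,0,0],0],
    [100,[0,0,0],0],
    [100,[0,0,0],0],
    [100,[0,0,-5],0],
    [255,[0,0,-37],0]
  ]
}}

```text
time: 24.85
tool_pos: [0.4876, 0.1236, 0.1438]
ee_rot: [3.138, 0.01, -0.178]
wrist_force: [-0.4, -0.3, -1.1]
width: 0.0521
finger_force: 0.0
```

Call:
{"method": "carry_out", "body": {
  "increments": [
    [255,[0,0,0],0],
    [255,[0,0,0],0],
    [255,[0,0,0],0],
    [255,[0,0,0],0],
    [255,[0,0,0],0],
    [255,[0,0,0],0],
    [255,[0,0,16],0],
    [255,[0,0,14],0]
  ]
}}

```text
time: 25.65
tool_pos: [0.491, 0.124, 0.1173]
ee_rot: [3.142, -0.0, -0.178]
wrist_force: [0.3, 0.0, -0.2]
width: 0.0007
finger_force: 0.0
```

```bash
python3 - <<'E'
from h import *
tool_delta([.491,.1233,.093])
t,D=snap('top','top13');print(discs(t,D))
E
```

```text
tcp [0.491  0.124  0.1173] rot [180.   -0.  -10.2] t 25.65 w 0.0007 F [ 0.3  0.  -0.2]
delta tool mm [ 0.2  0.7 24.3] twist None
[('white', 0.4399, -0.1968, 0.0256), ('white', 0.5639, -0.3553, 0.0261), ('white', 0.5751, -0.2074, 0.0256)]
```

Call:
{"method": "carry_out", "body": {
  "increments": [
    [255,[0,0.4,6],0],
    [255,[0,0,6],0],
    [255,[0,0,6],0],
    [255,[0,0,5],0],
    [255,[0,0,2.5],0],
    [255,[0,0,0],0],
    [255,[0,0,0],0]
  ]
}}

```text
time: 26.4
tool_pos: [0.491, 0.1235, 0.0929]
ee_rot: [3.141, -0.001, -0.178]
wrist_force: [-1.9, -1.0, 4.4]
width: 0.0004
finger_force: 1.9
```

Call:
{"method": "carry_out", "body": {
  "increments": [
    [60,[0,0,-50],0],
    [60,[0,0,-40],0],
    [60,[0,0,0],0],
    [60,[0,0,0],0]
  ]
}}

```text
time: 26.8
tool_pos: [0.4916, 0.1238, 0.1832]
ee_rot: [-3.141, -0.003, -0.178]
wrist_force: [-0.1, 0.5, -0.6]
width: 0.0289
finger_force: 0.0
```

```bash
cat >> h.py <<'E'
def wellw(name):
    a,C=snap('wrist',name); q=w2p(C,[.491,.1233,.081]); u,v=q.round().astype(int)
    s=cv2.cvtColor(a,cv2.COLOR_BGR2GRAY)[v-22:v+23,u-12:u+13].astype(float)
    b=cv2.GaussianBlur(cv2.morphologyEx(s,cv2.MORPH_BLACKHAT,np.ones((9,9))),(5,5),1); _,m,_,(x,y)=cv2.minMaxLoc(b)
    print('z.081',q.round(1),'z.099',w2p(C,[.491,.1233,.099]).round(1),'z.071',w2p(C,[.491,.1233,.071]).round(1),'dot',(u-12+x,v-22+y),round(m))
E
python3 - <<'E'
from h import *
wellw('w14'); tool_delta([.4399,-.1968,.08])
t,D=snap('top','top14');print(discs(t,D))
E
```

```text
z.081 [254.4 190.5] z.099 [254.4 197.3] z.071 [254.4 187. ] dot (np.int64(254), np.int64(189)) 136
tcp [0.4906 0.1236 0.1815] rot [180.    0.  -10.2] t 26.85 w 0.0331 F [ 0.3 -0.6 -0.5]
delta tool mm [  7.  324.3 101.5] twist None
[('white', 0.4401, -0.1985, 0.0244), ('white', 0.5643, -0.3553, 0.0259), ('white', 0.5751, -0.2074, 0.0256)]
```

Call:
{"method": "carry_out", "body": {
  "increments": [
    [60,[1,46.3,0],0],
    [60,[1,46.3,0],0],
    [60,[1,46.3,0],0],
    [60,[1,46.3,0],0],
    [60,[1,46.3,0],0],
    [60,[1,46.3,5],0],
    [60,[1,46.3,15],0],
    [60,[0,0,40],0]
  ]
}}

```text
time: 27.7
tool_pos: [0.4406, -0.2026, 0.1233]
ee_rot: [3.137, -0.005, -0.186]
wrist_force: [1.0, 0.6, -0.5]
width: 0.0719
finger_force: 0.0
```

Call:
{"method": "carry_out", "body": {
  "increments": [
    [60,[0,0,40],0],
    [60,[0,0,0],0],
    [60,[0,0,0],0]
  ]
}}

```text
time: 28.0
tool_pos: [0.4391, -0.1959, 0.0809]
ee_rot: [-3.14, 0.004, -0.178]
wrist_force: [0.0, -0.1, 0.3]
width: 0.0721
finger_force: 0.0
```

```bash
python3 - <<'E'
from h import *
look([.44,-.197],'w15',.0165)
E
```

```text
expect [254.9 200.4] dot (np.int64(255), np.int64(200)) 154 [ 0.4403 -0.1971  0.01  ]
tcp [ 0.4406 -0.1965  0.083 ] rot [180.   -0.  -10.2] t 28.05 w 0.0719 F [-0.9  0.7  0.3]
delta tool mm [-0.2  0.6 66.5] twist None
```

Call:
{"method": "carry_out", "body": {
  "increments": [
    [60,[0,0.5,42],0],
    [60,[0,0,18],0],
    [60,[0,0,5],0],
    [60,[0,0,0],0],
    [60,[0,0,0],0]
  ]
}}

```text
time: 28.55
tool_pos: [0.4419, -0.1979, 0.0198]
ee_rot: [3.14, -0.004, -0.178]
wrist_force: [-0.3, 0.0, -1.1]
width: 0.0722
finger_force: 0.0
```

Call:
{"method": "carry_out", "body": {
  "increments": [
    [255,[0,0,0],0],
    [255,[0,0,0],0],
    [255,[0,0,0],0],
    [255,[0,0,0],0],
    [255,[0,0,0],0]
  ]
}}

```text
time: 29.05
tool_pos: [0.4405, -0.1973, 0.0181]
ee_rot: [3.141, -0.001, -0.178]
wrist_force: [-0.2, -0.3, 3.5]
width: 0.0493
finger_force: 30.0
```

```bash
python3 - <<'E'
from h import *
tool_delta([.491,.1233,.177],np.radians(-10.2))
E
```

```text
tcp [ 0.4405 -0.1973  0.0181] rot [ 1.80e+02 -1.00e-01 -1.02e+01] t 29.05 w 0.0493 F [-0.2 -0.3  3.5]
delta tool mm [  -7.2 -324.5 -158.9] twist -0.0
```

Call:
{"method": "carry_out", "body": {
  "increments": [
    [255,[0,0,-48],0],
    [255,[0,-15,-45],0],
    [255,[-1,-25,-43],0],
    [255,[-1,-47.4,0],0],
    [255,[-1,-47.4,0],0],
    [255,[-1,-47.4,0],0],
    [255,[-1,-47.4,0],0],
    [255,[-1,-47.4,0],0]
  ]
}}

```text
time: 29.85
tool_pos: [0.483, 0.0784, 0.153]
ee_rot: [3.141, 0.0, -0.179]
wrist_force: [1.2, 0.7, 0.7]
width: 0.0489
finger_force: 30.0
```

Call:
{"method": "carry_out", "body": {
  "increments": [
    [255,[-1.2,-47.4,0],0],
    [255,[0,0,22],0],
    [255,[0,0,0],0],
    [255,[0,0,0],0],
    [255,[0,0,0],0]
  ]
}}

```text
time: 30.35
tool_pos: [0.4909, 0.1226, 0.132]
ee_rot: [3.142, -0.001, -0.18]
wrist_force: [0.1, 0.6, -0.0]
width: 0.0488
finger_force: 30.0
```

```bash
python3 - <<'E'
from h import *
o=robot.get_obs()
a,C=snap('wrist','w16'); held2(a,C,o['tool_pos'][2],-.008)
tool_delta([.491,.1233,.107]); print(o['finger_force'])
E
```

```text
(np.float32(253.5), np.float32(234.5), np.float32(44.3)) [0.4938 0.1219]
dot 254.1 239.5 121.0 [0.4908 0.1222]
tcp [0.4911 0.1225 0.1323] rot [-1.80e+02 -1.00e-01 -1.03e+01] t 30.4 w 0.0487 F [-0.5  0.8 -0.2]
delta tool mm [-0.2 -0.8 25.3] twist None
29.999678134918213
```

Call:
{"method": "carry_out", "body": {
  "increments": [
    [255,[0.2,-0.7,14],0],
    [255,[0,0,8],0],
    [255,[0,0,3],0],
    [255,[0,0,0],0],
    [100,[0,0,0],0],
    [100,[0,0,0],0],
    [100,[0,0,-5],0],
    [255,[0,0,-37],0]
  ]
}}

```text
time: 31.2
tool_pos: [0.4876, 0.1237, 0.1442]
ee_rot: [3.138, 0.01, -0.178]
wrist_force: [0.6, 1.4, 0.1]
width: 0.0522
finger_force: 0.0
```

Call:
{"method": "carry_out", "body": {
  "increments": [
    [255,[0,0,0],0],
    [255,[0,0,0],0],
    [255,[0,0,0],0],
    [255,[0,0,0],0],
    [255,[0,0,0],0],
    [255,[0,0,0],0],
    [255,[0,0,16],0],
    [255,[0,0,14],0]
  ]
}}

```text
time: 32.0
tool_pos: [0.491, 0.1241, 0.1179]
ee_rot: [-3.142, -0.0, -0.178]
wrist_force: [0.1, -0.1, -0.0]
width: 0.0006
finger_force: 0.0
```

```bash
python3 - <<'E'
from h import *
tool_delta([.491,.1233,.093])
t,D=snap('top','top16');print(discs(t,D))
E
```

```text
tcp [0.491  0.1241 0.1179] rot [-180.    -0.   -10.2] t 32.0 w 0.0006 F [ 0.1 -0.1 -0. ]
delta tool mm [ 0.1  0.8 24.9] twist None
[('white', 0.5749, -0.2073, 0.0257)]
```

Call:
{"method": "carry_out", "body": {
  "increments": [
    [255,[0,0.6,7],0],
    [255,[0,0,6],0],
    [255,[0,0,6],0],
    [255,[0,0,5],0],
    [255,[0,0,2.5],0],
    [255,[0,0,0],0],
    [255,[0,0,0],0]
  ]
}}

```text
time: 32.75
tool_pos: [0.4911, 0.1235, 0.0923]
ee_rot: [-3.142, -0.001, -0.178]
wrist_force: [-1.4, -0.3, 3.3]
width: 0.0007
finger_force: 1.9
```

Call:
{"method": "carry_out", "body": {
  "increments": [
    [60,[0,0,-50],0],
    [60,[0,0,-40],0],
    [60,[0,0,0],0],
    [60,[0,0,0],0]
  ]
}}

```text
time: 33.15
tool_pos: [0.4914, 0.1236, 0.1825]
ee_rot: [-3.141, -0.002, -0.178]
wrist_force: [0.3, -0.4, 0.2]
width: 0.0289
finger_force: 0.0
```

```bash
python3 - <<'E'
from h import *
wellw('w17'); tool_delta([.575,-.2074,.08])
t,D=snap('top','top17');print(discs(t,D,amin=80)); q=w2p(D,[.5643,-.3553,.01]);print(q)
u,v=q.astype(int); g=cv2.cvtColor(t,cv2.COLOR_BGR2HSV)[v-2:v+3,u-10:u+11:5];print(g[2])
E
```

```text
z.081 [254.1 190.5] z.099 [254.1 197.4] z.071 [254.1 187. ] dot (np.int64(254), np.int64(189)) 136
tcp [0.4904 0.1235 0.1808] rot [ 1.80e+02  1.00e-01 -1.02e+01] t 33.2 w 0.0331 F [ 0.6 -0.9 -0.4]
delta tool mm [141.9 310.6 100.8] twist None
[('white', 0.5639, -0.3553, 0.0261), ('white', 0.5751, -0.2074, 0.0256)]
[341.9472538  174.08533855]
[[ 19  19 147]
 [  0   0 255]
 [ 45   4 252]
 [  0   0 255]
 [ 42  11 224]]
```

Call:
{"method": "carry_out", "body": {
  "increments": [
    [60,[20.3,44.4,0],0],
    [60,[20.3,44.4,0],0],
    [60,[20.3,44.4,0],0],
    [60,[20.3,44.4,0],0],
    [60,[20.3,44.4,0],0],
    [60,[20.3,44.4,5],0],
    [60,[20.2,44.2,15],0],
    [60,[0,0,40],0]
  ]
}}

```text
time: 34.05
tool_pos: [0.5771, -0.2133, 0.1227]
ee_rot: [3.138, -0.006, -0.185]
wrist_force: [1.2, 0.3, 0.0]
width: 0.0719
finger_force: 0.0
```

Call:
{"method": "carry_out", "body": {
  "increments": [
    [60,[0,0,40],0],
    [60,[0,0,0],0],
    [60,[0,0,0],0]
  ]
}}

```text
time: 34.35
tool_pos: [0.5739, -0.2059, 0.0801]
ee_rot: [-3.14, 0.005, -0.178]
wrist_force: [-0.6, -0.6, 0.1]
width: 0.0718
finger_force: 0.0
```

```bash
python3 - <<'E'
from h import *
look([.575,-.2074],'w18',.0165)
E
```

```text
expect [255.4 200.4] dot (np.int64(256), np.int64(199)) 153 [ 0.576 -0.208  0.01 ]
tcp [ 0.5755 -0.2064  0.0827] rot [180.   -0.  -10.2] t 34.4 w 0.0718 F [-0.3 -0.6  0.1]
delta tool mm [ 0.8  1.5 66.2] twist None
```

Call:
{"method": "carry_out", "body": {
  "increments": [
    [60,[0.5,1.2,42],0],
    [60,[0,0,18],0],
    [60,[0,0,5],0],
    [60,[0,0,0],0],
    [60,[0,0,0],0]
  ]
}}

```text
time: 34.9
tool_pos: [0.5774, -0.2084, 0.0201]
ee_rot: [3.14, -0.005, -0.178]
wrist_force: [0.5, -0.6, 0.8]
width: 0.0717
finger_force: 0.0
```

Call:
{"method": "carry_out", "body": {
  "increments": [
    [255,[0,0,0],0],
    [255,[0,0,0],0],
    [255,[0,0,0],0],
    [255,[0,0,0],0],
    [255,[0,0,0],0]
  ]
}}

```text
time: 35.4
tool_pos: [0.5759, -0.208, 0.0179]
ee_rot: [3.141, -0.001, -0.178]
wrist_force: [0.6, -0.2, 3.8]
width: 0.0492
finger_force: 30.0
```

```bash
python3 - <<'E'
from h import *
tool_delta([.491,.1233,.177],np.radians(-10.2))
E
```

```text
tcp [ 0.5759 -0.208   0.0179] rot [ 1.80e+02 -1.00e-01 -1.02e+01] t 35.4 w 0.0492 F [ 0.6 -0.2  3.8]
delta tool mm [-142.4 -311.  -159.1] twist -0.0
```

Call:
{"method": "carry_out", "body": {
  "increments": [
    [255,[0,0,-48],0],
    [255,[-5,-12,-45],0],
    [255,[-9.4,-20,-43],0],
    [255,[-18.3,-39.9,0],0],
    [255,[-18.3,-39.9,0],0],
    [255,[-18.3,-39.9,0],0],
    [255,[-18.3,-39.9,0],0],
    [255,[-18.3,-39.9,0],0]
  ]
}}

```text
time: 36.2
tool_pos: [0.5114, 0.0403, 0.1527]
ee_rot: [3.142, 0.001, -0.179]
wrist_force: [0.8, 0.2, -0.1]
width: 0.0485
finger_force: 30.0
```

Call:
{"method": "carry_out", "body": {
  "increments": [
    [255,[-18.3,-39.9,0],0],
    [255,[-18.2,-39.9,0],0],
    [255,[0,0,22],0],
    [255,[0,0,0],0],
    [255,[0,0,0],0],
    [255,[0,0,0],0]
  ]
}}

```text
time: 36.8
tool_pos: [0.4912, 0.123, 0.1317]
ee_rot: [3.142, -0.001, -0.18]
wrist_force: [0.2, -0.7, 0.3]
width: 0.0486
finger_force: 30.0
```

```bash
python3 - <<'E'
from h import *
o=robot.get_obs()
a,C=snap('wrist','w19'); held2(a,C,o['tool_pos'][2],-.008)
tool_delta([.491,.1233,.107]); print(o['finger_force'])
E
```

```text
(np.float32(254.5), np.float32(236.5), np.float32(44.3)) [0.4928 0.1221]
dot 254.0 239.3 115.0 [0.4912 0.1227]
tcp [0.4914 0.123  0.1319] rot [-1.80e+02 -1.00e-01 -1.03e+01] t 36.85 w 0.0488 F [-0.1 -0.4  0.1]
delta tool mm [-0.4 -0.3 24.9] twist None
29.999776482582092
```

Call:
{"method": "carry_out", "body": {
  "increments": [
    [255,[0,-0.4,14],0],
    [255,[0,0,8],0],
    [255,[0,0,2.5],0],
    [255,[0,0,0],0],
    [100,[0,0,0],0],
    [100,[0,0,0],0],
    [100,[0,0,-5],0],
    [255,[0,0,-37],0]
  ]
}}

```text
time: 37.65
tool_pos: [0.4873, 0.1238, 0.1444]
ee_rot: [3.138, 0.01, -0.178]
wrist_force: [0.1, -0.0, -0.4]
width: 0.0527
finger_force: 0.0
```

Call:
{"method": "carry_out", "body": {
  "increments": [
    [255,[0,0,0],0],
    [255,[0,0,0],0],
    [255,[0,0,0],0],
    [255,[0,0,0],0],
    [255,[0,0,0],0],
    [255,[0,0,0],0],
    [255,[0,0,16],0],
    [255,[0,0,14],0]
  ]
}}

```text
time: 38.45
tool_pos: [0.4908, 0.1242, 0.1181]
ee_rot: [-3.142, -0.0, -0.178]
wrist_force: [0.8, 0.1, -0.3]
width: 0.0004
finger_force: 0.0
```

```bash
python3 - <<'E'
from h import *
tool_delta([.491,.1233,.092])
E
```

```text
tcp [0.4908 0.1242 0.1181] rot [-180.    -0.   -10.2] t 38.45 w 0.0004 F [ 0.8  0.1 -0.3]
delta tool mm [ 0.4  0.8 26.1] twist None
```

Call:
{"method": "carry_out", "body": {
  "increments": [
    [255,[0,0.6,7],0],
    [255,[0,0,6],0],
    [255,[0,0,6],0],
    [255,[0,0,5],0],
    [255,[0,0,3],0],
    [255,[0,0,0],0],
    [255,[0,0,0],0]
  ]
}}

```text
time: 39.15
tool_pos: [0.4907, 0.1236, 0.0921]
ee_rot: [-3.141, -0.0, -0.178]
wrist_force: [-1.8, -0.8, 4.1]
width: 0.0003
finger_force: 2.1
```

Call:
{"method": "carry_out", "body": {
  "increments": [
    [60,[0,0,-50],0],
    [60,[0,0,-40],0],
    [60,[0,0,0],0],
    [60,[0,0,0],0]
  ]
}}

```text
time: 39.55
tool_pos: [0.4912, 0.1236, 0.1823]
ee_rot: [-3.141, -0.002, -0.178]
wrist_force: [-0.0, 1.0, 0.1]
width: 0.0293
finger_force: 0.0
```

```bash
sed -i 's/if .021<r<.030/if .020<r<.031/' h.py; python3 - <<'E'
from h import *
wellw('w20'); tool_delta([.5641,-.3553,.08])
t,D=snap('top','top20');print(discs(t,D,amin=80))
E
```

```text
z.081 [254.  190.3] z.099 [254.  197.2] z.071 [254.  186.9] dot (np.int64(254), np.int64(190)) 135
tcp [0.4902 0.1235 0.1806] rot [ 1.80e+02  1.00e-01 -1.02e+01] t 39.6 w 0.0327 F [-1.   0.3 -0.2]
delta tool mm [157.7 458.1 100.6] twist None
[]
```

```bash
python3 - <<'E'
from h import *
a,D=load('top20'); q=w2p(D,[.5641,-.3553,.01]);u,v=q.astype(int)
g=cv2.cvtColor(a,cv2.COLOR_BGR2GRAY)
print(q,cv2.HoughCircles(cv2.resize(g[120:300,220:420],None,fx=3,fy=3),cv2.HOUGH_GRADIENT,1,60,param1=150,param2=25,minRadius=24,maxRadius=34))
A=cv2.resize(a[v-55:v+55,u-75:u+75],(600,440),interpolation=cv2.INTER_CUBIC);cv2.imwrite('pics/c7.png',A)
print(np.array2string(g[v-16:v+18:3,u-18:u+20:3]))
E
```

```text
[341.94978374 174.15477359] None
[[127 135 135 130 134 132 134 134 131 138 136 131 126]
 [123 129 138 141 141 143 139 142 143 140 145 140 140]
 [115 136 136 137 138 129 128 137 136 131 136 139 139]
 [107 126 129 124 138 255 255 255 254 134 134 135 140]
 [103 117 139 127 255 255 255 255 255 224 140 140 140]
 [130 133 140 161 255 255 253 255 255 255 137 137 139]
 [132 160 188 171 255 255 255 255 255 255 153 149 151]
 [147 170 196 205 255 255 255 255 255 175 141 142 155]
 [161 181 182 170 176 234 255 255 183 137 142 131 139]
 [163 185 184 162 153 171 158 152 142 127 147 144 148]
 [165 176 199 178 177 169 161 146 140 132 145 144 144]
 [160 173 164 180 161 142 131 143 153 131 138 132 136]]
```

Call:
{"method": "carry_out", "body": {
  "increments": [
    [60,[15.8,45.8,0],0],
    [60,[15.8,45.8,0],0],
    [60,[15.8,45.8,0],0],
    [60,[15.8,45.8,0],0],
    [60,[15.8,45.8,0],0],
    [60,[15.8,45.8,0],0],
    [60,[15.8,45.8,0],0],
    [60,[15.8,45.8,0],0]
  ]
}}

```text
time: 40.45
tool_pos: [0.5489, -0.2609, 0.1788]
ee_rot: [-3.14, 0.004, -0.179]
wrist_force: [0.9, 0.3, 0.1]
width: 0.0718
finger_force: 0.0
```

Call:
{"method": "carry_out", "body": {
  "increments": [
    [60,[15.8,45.8,0],0],
    [60,[15.5,45.9,10],0],
    [60,[0,0,45],0],
    [60,[0,0,45],0],
    [60,[0,0,0],0],
    [60,[0,0,0],0]
  ]
}}

```text
time: 41.05
tool_pos: [0.5632, -0.3542, 0.0791]
ee_rot: [-3.139, 0.005, -0.178]
wrist_force: [0.5, -1.5, 0.9]
width: 0.072
finger_force: 0.0
```

```bash
python3 - <<'E'
from h import *
look([.5641,-.3553],'w21',.0165)
E
```

```text
expect [255.  201.2] dot (np.int64(255), np.int64(200)) 152 [ 0.565  -0.3554  0.01  ]
tcp [ 0.5649 -0.3552  0.0824] rot [180.   -0.  -10.2] t 41.1 w 0.0717 F [0.6 0.7 0.7]
delta tool mm [ 0.2  0.2 65.9] twist None
```

Call:
{"method": "carry_out", "body": {
  "increments": [
    [60,[0,0,42],0],
    [60,[0,0,18],0],
    [60,[0,0,5],0],
    [60,[0,0,0],0],
    [60,[0,0,0],0]
  ]
}}

```text
time: 41.6
tool_pos: [0.5663, -0.3563, 0.0201]
ee_rot: [3.139, -0.005, -0.178]
wrist_force: [0.8, 0.1, 0.6]
width: 0.072
finger_force: 0.0
```

Call:
{"method": "carry_out", "body": {
  "increments": [
    [255,[0,0,0],0],
    [255,[0,0,0],0],
    [255,[0,0,0],0],
    [255,[0,0,0],0],
    [255,[0,0,0],0]
  ]
}}

```text
time: 42.1
tool_pos: [0.5649, -0.3555, 0.0175]
ee_rot: [3.141, -0.001, -0.178]
wrist_force: [-0.1, 0.8, 3.4]
width: 0.0488
finger_force: 30.0
```

```bash
python3 - <<'E'
from h import *
tool_delta([.491,.1233,.177],np.radians(-10.2))
E
```

```text
tcp [ 0.5649 -0.3555  0.0175] rot [ 1.80e+02 -1.00e-01 -1.02e+01] t 42.1 w 0.0488 F [-0.1  0.8  3.4]
delta tool mm [-157.6 -458.1 -159.5] twist -0.0
```

Call:
{"method": "carry_out", "body": {
  "increments": [
    [255,[0,0,-48],0],
    [255,[-2,-5,-45],0],
    [255,[-5.6,-17.1,-43],0],
    [255,[-15,-43.6,0],0],
    [255,[-15,-43.6,0],0],
    [255,[-15,-43.6,0],0],
    [255,[-15,-43.6,0],0],
    [255,[-15,-43.6,0],0]
  ]
}}

```text
time: 42.9
tool_pos: [0.5249, -0.1025, 0.1521]
ee_rot: [-3.141, 0.001, -0.179]
wrist_force: [0.7, 0.8, -0.3]
width: 0.0491
finger_force: 30.0
```

Call:
{"method": "carry_out", "body": {
  "increments": [
    [255,[-15,-43.6,0],0],
    [255,[-15,-43.6,0],0],
    [255,[-15,-43.6,0],0],
    [255,[-15,-43.6,0],0],
    [255,[-15,-43.6,0],0],
    [255,[0,0,22],0],
    [255,[0,0,0],0],
    [255,[0,0,0],0]
  ]
}}

```text
time: 43.7
tool_pos: [0.4901, 0.1232, 0.1299]
ee_rot: [3.14, 0.002, -0.179]
wrist_force: [0.2, -0.1, -0.5]
width: 0.0488
finger_force: 30.0
```

Call:
{"method": "carry_out", "body": {
  "increments": [
    [255,[0,0,0],0]
  ]
}}

```text
time: 43.8
tool_pos: [0.4912, 0.1227, 0.1312]
ee_rot: [3.142, -0.001, -0.18]
wrist_force: [0.3, -0.2, -1.0]
width: 0.0486
finger_force: 30.0
```

```bash
python3 - <<'E'
from h import *
o=robot.get_obs()
a,C=snap('wrist','w22'); held2(a,C,o['tool_pos'][2],-.008)
tool_delta([.491,.1233,.107]); print(o['finger_force'])
E
```

```text
(np.float32(254.5), np.float32(234.5), np.float32(44.3)) [0.494  0.1216]
(np.float32(216.5), np.float32(164.5), np.float32(41.0)) [0.5364 0.1339]
dot 254.0 239.2 116.0 [0.4913 0.1224]
tcp [0.4914 0.1227 0.1314] rot [-1.80e+02 -1.00e-01 -1.03e+01] t 43.85 w 0.0489 F [ 0.3  0.6 -0.5]
delta tool mm [-0.5 -0.6 24.4] twist None
29.99970316886902
```

Call:
{"method": "carry_out", "body": {
  "increments": [
    [255,[0,-0.6,14],0],
    [255,[0,0,8],0],
    [255,[0,0,2],0],
    [255,[0,0,0],0],
    [100,[0,0,0],0],
    [100,[0,0,0],0],
    [100,[0,0,-5],0],
    [255,[0,0,-37],0]
  ]
}}

```text
time: 44.65
tool_pos: [0.4875, 0.1238, 0.1445]
ee_rot: [3.138, 0.01, -0.178]
wrist_force: [0.6, 0.9, -0.9]
width: 0.0522
finger_force: 0.0
```

Call:
{"method": "carry_out", "body": {
  "increments": [
    [255,[0,0,0],0],
    [255,[0,0,0],0],
    [255,[0,0,0],0],
    [255,[0,0,0],0],
    [255,[0,0,0],0],
    [255,[0,0,0],0],
    [255,[0,0,16],0],
    [255,[0,0,14],0]
  ]
}}

```text
time: 45.45
tool_pos: [0.4909, 0.1242, 0.1181]
ee_rot: [-3.142, -0.0, -0.178]
wrist_force: [0.4, -0.4, -0.3]
width: 0.0003
finger_force: 0.0
```

```bash
python3 - <<'E'
from h import *
tool_delta([.491,.1233,.092])
E
```

```text
tcp [0.4909 0.1242 0.1181] rot [-180.    -0.   -10.2] t 45.45 w 0.0003 F [ 0.4 -0.4 -0.3]
delta tool mm [ 0.3  0.8 26.1] twist None
```

Call:
{"method": "carry_out", "body": {
  "increments": [
    [255,[0,0.6,7],0],
    [255,[0,0,6],0],
    [255,[0,0,6],0],
    [255,[0,0,5],0],
    [255,[0,0,3],0],
    [255,[0,0,0],0],
    [255,[0,0,0],0]
  ]
}}

```text
time: 46.15
tool_pos: [0.4909, 0.1236, 0.0924]
ee_rot: [-3.141, -0.001, -0.178]
wrist_force: [-1.5, -0.5, 4.7]
width: 0.0005
finger_force: 2.4
```

Call:
{"method": "carry_out", "body": {
  "increments": [
    [60,[0,0,-50],0],
    [60,[0,0,-40],0],
    [60,[0,0,0],0],
    [60,[0,0,0],0]
  ]
}}

```text
time: 46.55
tool_pos: [0.4912, 0.1236, 0.1823]
ee_rot: [-3.141, -0.002, -0.178]
wrist_force: [-0.4, 0.5, -0.3]
width: 0.0288
finger_force: 0.0
```

```bash
python3 - <<'E'
from h import *
wellw('w23'); tool_delta([.5792,.231,.136])
t,D=snap('top','top23');print(discs(t,D,amin=80))
E
```

```text
z.081 [254.1 190.4] z.099 [254.1 197.3] z.071 [254.1 186.9] dot (np.int64(254), np.int64(190)) 134
tcp [0.4903 0.1235 0.1806] rot [ 1.80e+02  1.00e-01 -1.02e+01] t 46.6 w 0.0328 F [-0.1 -0.2 -0.5]
delta tool mm [  68.5 -121.6   44.6] twist None
[]
```

Call:
{"method": "carry_out", "body": {
  "increments": [
    [0,[0,0,-20],0],
    [0,[22.8,-40.5,0],0],
    [0,[22.8,-40.5,0],0],
    [0,[22.9,-40.6,0],0],
    [0,[0,0,0],0],
    [0,[0,0,30],0],
    [0,[0,0,34],0],
    [0,[0,0,0],0]
  ]
}}

```text
time: 47.45
tool_pos: [0.5749, 0.2293, 0.1295]
ee_rot: [3.134, 0.014, -0.179]
wrist_force: [-0.8, 0.2, -0.4]
width: 0.0936
finger_force: 0.0
```

Call:
{"method": "carry_out", "body": {
  "increments": [
    [255,[0,0,0],0],
    [255,[0,0,0],0],
    [255,[0,0,0],0],
    [255,[0,0,0],0],
    [255,[0,0,0],0],
    [255,[0,0,0],0],
    [255,[0,0,0],0],
    [255,[0,0,0],0]
  ]
}}

```text
time: 48.25
tool_pos: [0.5796, 0.2311, 0.1376]
ee_rot: [3.141, 0.0, -0.178]
wrist_force: [-0.4, 0.9, -1.0]
width: 0.0333
finger_force: 0.0
```

Call:
{"method": "carry_out", "body": {
  "increments": [
    [255,[0,0,0],0],
    [255,[0,0,0],0],
    [255,[0,0,0],0],
    [255,[0,0,0],0]
  ]
}}

```text
time: 48.65
tool_pos: [0.5796, 0.231, 0.1375]
ee_rot: [3.141, 0.0, -0.178]
wrist_force: [-0.0, -0.3, 0.1]
width: 0.0136
finger_force: 30.0
```

```bash
python3 - <<'E'
from h import *
tool_delta([.436,.1332,.136])
o=robot.get_obs(); y=o['ee_rot'][2]; piv=np.array([.556,.1116]); p=o['tool_pos'][:2]; v=p-piv
print(np.linalg.norm(v),o['finger_force']); a0=np.arctan2(v[1],v[0]); c,s=np.cos(y),np.sin(y); print(np.degrees(a0))
for a in np.linspace(a0,np.radians(169.8),14)[1:]:
    n=piv+.122*np.array([np.cos(a),np.sin(a)]); d=(n-p)*1000; p=n
    print((round(float(c*d[0]+s*d[1]),1),round(float(s*d[0]-c*d[1]),1)),end=' ')
E
```

```text
tcp [0.5796 0.231  0.1375] rot [180.    0.  -10.2] t 48.65 w 0.0136 F [-0.  -0.3  0.1]
delta tool mm [-124.   121.7    1.5] twist None
0.12168099041551528 29.999997317790985
78.82278953206236
(-14.9, 0.3) (-14.7, 2.5) (-14.3, 4.2) (-13.7, 5.9) (-12.8, 7.6) (-11.8, 9.1) (-10.6, 10.4) (-9.3, 11.7) (-7.8, 12.7) (-6.2, 13.6) (-4.5, 14.2) (-2.7, 14.6) (-0.9, 14.9)
```

Call:
{"method": "carry_out", "body": {
  "increments": [
    [255,[-14.9,0.3,0],0],
    [255,[-14.7,2.5,0],0],
    [255,[-14.3,4.2,0],0],
    [255,[-13.7,5.9,0],0],
    [255,[-12.8,7.6,0],0],
    [255,[-11.8,9.1,0],0],
    [255,[-10.6,10.4,0],0],
    [255,[0,0,0],0]
  ]
}}

```text
time: 49.45
tool_pos: [0.4787, 0.2099, 0.1375]
ee_rot: [-3.138, 0.004, -0.177]
wrist_force: [-3.3, 6.1, 0.4]
width: 0.0136
finger_force: 30.0
```

Call:
{"method": "carry_out", "body": {
  "increments": [
    [255,[-9.3,11.7,0],0],
    [255,[-7.8,12.7,0],0],
    [255,[-6.2,13.6,0],0],
    [255,[-4.5,14.2,0],0],
    [255,[-2.7,14.6,0],0],
    [255,[-0.9,10.9,0],0],
    [255,[0,4,0],0],
    [255,[0,0,0],0]
  ]
}}

```text
time: 50.25
tool_pos: [0.4317, 0.134, 0.1373]
ee_rot: [-3.141, 0.009, -0.178]
wrist_force: [-10.4, 1.6, 5.5]
width: 0.0136
finger_force: 30.0
```

Call:
{"method": "carry_out", "body": {
  "increments": [
    [255,[0,0,0],0],
    [255,[0,0,0],0]
  ]
}}

```text
time: 50.45
tool_pos: [0.4317, 0.134, 0.1374]
ee_rot: [3.141, 0.01, -0.178]
wrist_force: [-10.4, 1.6, 5.5]
width: 0.0134
finger_force: 30.0
```

```bash
python3 - <<'E'
from h import *
tool_delta([.436,.1332,.136])
E
```

```text
tcp [0.4317 0.134  0.1374] rot [180.    0.5 -10.2] t 50.45 w 0.0134 F [-10.4   1.6   5.5]
delta tool mm [4.4 0.1 1.4] twist None
```

Call:
{"method": "carry_out", "body": {
  "increments": [
    [255,[-4,0,0],0],
    [255,[0,0,0],0],
    [0,[0,0,0],0],
    [0,[0,0,0],0],
    [0,[0,0,0],0],
    [0,[0,0,-20],0],
    [0,[0,0,-45],0],
    [0,[-10,0,-45],0]
  ]
}}

```text
time: 51.25
tool_pos: [0.4219, 0.1355, 0.2478]
ee_rot: [3.14, 0.002, -0.179]
wrist_force: [1.0, 0.3, 0.2]
width: 0.0579
finger_force: 0.0
```

Call:
{"method": "carry_out", "body": {
  "increments": [
    [0,[20,0,-20],0],
    [0,[0,0,0],0],
    [0,[0,0,0],0],
    [0,[0,0,0],0]
  ]
}}

```text
time: 51.65
tool_pos: [0.4407, 0.1322, 0.2656]
ee_rot: [3.14, 0.004, -0.178]
wrist_force: [-0.2, 1.4, 0.3]
width: 0.0899
finger_force: 0.0
```

```bash
python3 - <<'E'
from h import *
tool_delta([.47,.12,.3])
a,C=snap('wrist','w30')
hsv=cv2.cvtColor(a,cv2.COLOR_BGR2HSV); m=((abs(hsv[...,0].astype(int)-28)<7)&(hsv[...,1]>170)&(hsv[...,2]>120)).astype(np.uint8)
m=cv2.morphologyEx(m,cv2.MORPH_OPEN,cv2.getStructuringElement(cv2.MORPH_ELLIPSE,(29,29)))
c=max(cv2.findContours(m,0,1)[0],key=cv2.contourArea)
w=np.array([p2w(C,*p[0],.113)[:2] for p in c],np.float32); print('cover',cv2.minEnclosingCircle(w))
u,v=w2p(C,[.50,.12,.113]).astype(int); x,y=u-70,max(v-100,0); print(x,y)
cv2.imwrite('pics/c8.png',cv2.resize(a[y:y+150,x:x+150],(600,600),interpolation=cv2.INTER_CUBIC))
E
```

```text
tcp [0.4407 0.1322 0.2656] rot [179.9   0.2 -10.2] t 51.65 w 0.0899 F [-0.2  1.4  0.3]
delta tool mm [ 31.    6.8 -34.4] twist None
cover ((0.492093563079834, 0.12279851734638214), 0.031284358352422714)
184 9
```

View pics/c8.png

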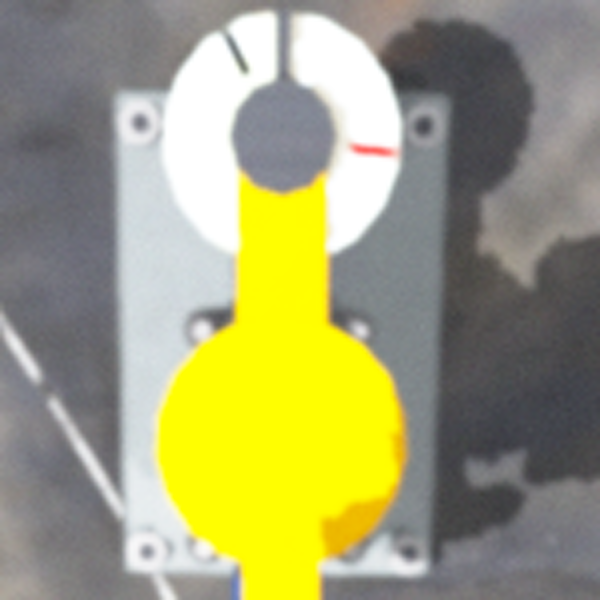

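```bash
python3 -c "
from bench import robot
print(robot.close_job())"
```

```text
the job is handed in; nothing more can be done
None
```

The job is handed in at about 52 s of the 210 s allowed. The red disc and then all five blanks are pressed under the catches, the cover lever points at the green 30° mark over the stack, and the arm is clear.

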